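# Shim up an engine barrel with a levelling wedge and hold it

## Task

Swing the red-handled clamp on the blue plate fully open so that the engine barrel is free, then lay the aluminium wedge flat on the plate and push its thin end squarely in under the middle of the barrel's near edge until that edge just lifts off both front pads, by about 3 mm (the red line on the wedge then lies about at the barrel's edge). The job ends while you are still holding the wedge there: do not let go of it, do not lift or hold the barrel with the gripper, keep the barrel's back edge down and against its stop, and leave the other things on the bench alone.

Things in the scene. Friction and masses are not known exactly. Their poses are not given: they have to be found in the camera images.
- plate: Blue plate fixed to the bench, 12 mm thick, x -160 to 150, y -75 to 105 mm. Origin: underside, below the middle of the barrel's near (front) edge; +x: the way the wedge is pushed (yaw up to 0.25 rad); +y: to the clamp. Its top at x < 0 is a free runway. Back stop at x 101 to 119 mm, top 38 mm above the bench. Four pads 8 mm high carry the barrel, underside 20 mm above the bench, 8 above the plate.
- front_pads: Two front rest pads, steel, fixed on the plate: each 18 x 24 x 8 mm, at plate x 2 to 20 mm, centred at plate y +47 and -47 mm; the slot between them is 70 mm wide. Origin on the plate's top face (12 mm above the bench), midway between them under the barrel's front edge.
- plate_mouth (a point): Point on the plate's top face (12 mm above the bench) straight below the middle of the barrel's front edge: where the wedge's tip goes in. Plate frame (0, 0, 12 mm).
- clamp (a joint): Swing clamp's angle about the pivot at plate (20, 85) mm, rad. 0: closed, toe (to plate -y) 0.7 mm above the barrel's flange, blocking it; handle lever to plate -x. Grows clockwise from above to the stop at 1.57, fully open: handle to plate +y, toe to -x. Starts at 0 to 0.2, stays where left, moved by about 2 N at the handle. At angle q the handle is at plate (20 - 60 cos q, 85 + 60 sin q) mm.
- clamp_handle (a point): The clamp's upright round red handle, 16 mm diameter, 60 mm from the pivot, 43 to 89 mm above the bench; this point is on its axis, 73 mm above the bench. Below it is the 10 mm thick lever (33 to 43 mm above the bench).
- barrel: Small engine's cylinder barrel, 0.65 to 0.95 kg, loose on the four pads: light grey foot flange 100 (x) x 120 (y) x 12 mm, on it an 84 x 84 mm dark finned body with a bore; 62 mm tall overall. Origin: centre of the underside, at the start at plate (50, 0, 20) mm, with 1 mm of play before the back stop.
- barrel_front_left (a point): Lower front corner of the barrel's flange on the clamp's side (plate (0, 60) mm). Its height above the bench is 20 mm at rest; the lift is what exceeds that.
- barrel_front_right (a point): Lower front corner of the flange on the other side (plate (0, -60) mm). 20 mm above the bench at rest.
- barrel_back (a point): Middle of the lower back edge of the barrel's flange (plate (100, 0) mm); 20 mm above the bench.
- wedge: Bright aluminium wedge with dark ribs, 0.22 kg, 140 x 30 mm, flat on the bench left or right of the plate. Origin: centre of the underside; +x to the thin end (0.5 rad or less from world +x). Ramp from x 70 (4 mm thick) to -10 mm (20 mm thick); then grip block to x -70, 32 mm high. It meets the barrel's edge with its tip 20 mm past it; each 5 mm more lifts 1 mm. The push takes 3 to 10 N.
- wedge_tip (a point): Middle of the lower edge of the thin end, wedge frame (70, 0, 0) mm.
- wedge_line (a point): Middle of the red line across the ramp, 37.5 mm from the tip, wedge frame (32.5, 0, 11.5) mm; at the barrel's edge the lift is 3.5 mm.
- wedge_grip (a point): Middle of the grip block, wedge frame (-40, 0, 18) mm: grasp here from above across the 30 mm width.
- screwdriver: Screwdriver, 200 mm long, lying. Bystander: leave alone. Origin under its middle.
- wrench: Steel wrench, 190 mm long, lying. Bystander: leave alone.
- piston: Small aluminium piston, 52 mm diameter, 46 mm tall, standing. Bystander: leave alone.
- side_cover: Black engine side cover, 110 x 150 mm, 38 mm tall. Bystander: leave alone.
- oil_can: Green can, 60 mm diameter, 150 mm tall, standing. Bystander: leave alone.
- bearing: Steel ring bearing, 52 mm diameter, 15 mm tall, lying flat. Bystander: leave alone.
- jar: Amber jar, 64 mm diameter, 80 mm tall, standing. Bystander: leave alone.
There are look-alikes about, which are no part of the job. Several things look just like the wedge: the one meant starts farthest to the robot's right.

How it is judged (in metres and radians):
On the way, in this order (a step that is already met when the one before it is completed fails the run):
1. the clamp is swung open while the barrel still rests on its front pads (value of joint clamp above 1.2 rad and z of each of barrel_front_left, barrel_front_right in the frame of plate below 0.0208 m), for 0.1 s.
2. the wedge lies flat on the plate with its tip in under the barrel's front edge, between the pads (z of wedge_tip in the frame of plate between 0.01 and 0.0145 m and angle between wedge's own z axis and vertical below 0.1 rad and x of wedge_tip in the frame of plate above 0.004 m and y of wedge_tip in the frame of plate between -0.018 and 0.018 m), for 0.1 s.
At the end, for the whole second after the job is handed in: Fingers hold the wedge, flat on the plate, within 18 mm of the middle, 0.2 rad of square; it alone carries the barrel's front, both corners 1.2 to 6.5 mm up, off the pads; back edge down within 1.5 mm, 3 mm of its stop; barrel square, within 6 mm of the middle; clamp over 1.2 rad; all still (value of joint clamp above 1.2 rad and z of barrel_front_left in the frame of plate between 0.0212 and 0.0265 m and z of barrel_front_right in the frame of plate between 0.0212 and 0.0265 m and z of wedge_tip in the frame of plate between 0.01 and 0.0145 m and angle between wedge's own z axis and vertical below 0.1 rad and x of wedge_tip in the frame of plate above 0.02 m and y of wedge_tip in the frame of plate between -0.018 and 0.018 m and angle between the x axis of wedge and the x axis of plate, either way round below 0.2 rad and contact force between barrel and front_pads below 0.1 N and contact force between wedge and barrel above 1 N and contact force between the fingers and wedge above 1 N and contact force between each of the arm, the fingers and barrel below 0.3 N and z of barrel_back in the frame of plate below 0.0215 m and x of barrel_back in the frame of plate above 0.097 m and y of barrel in the frame of plate between -0.006 and 0.006 m and angle between the y axis of barrel and the y axis of plate, either way round below 0.06 rad and linear speed of each of barrel, wedge below 0.02 m/s); the arm keeps its last pose, push and grip.
It fails at once if the barrel is lifted more than 12 mm or tipped (z of any of barrel_front_left, barrel_front_right in the frame of plate above 0.032 m or z of barrel_back in the frame of plate above 0.026 m).
It fails at once if the gripper lifts or holds the barrel ((contact force between the fingers and barrel above 2 N and z of barrel_front_left in the frame of plate above 0.022 m) or (contact force between the fingers and barrel above 2 N and z of barrel_front_right in the frame of plate above 0.022 m)).
It fails at once if a bystander is moved more than 30 mm (distance of any of screwdriver, wrench, piston, side_cover, oil_can, bearing, jar from where it was at the start of the episode above 0.03 m).
It also fails if it takes over 61 s, if anything falls off the work surface, if the arm or the gripper's body presses on something with over 40 N, if the wrist force passes 120 N, or if a joint passes its speed limit or range.

## Robot

A 6-joint arm with a two-finger parallel gripper is mounted at the origin on the work surface. World frame = base frame: x ahead of the robot, y to its left, z up, the work surface at z = 0. Lengths are in m, angles in degrees, forces in N, time in s.
With the tool pointing down it reaches from about 0.325 to 0.775 m from the base axis. Payload 9.3 kg.
Tool frame: the origin (TCP) lies at the very end of the fingers, on their centre line; the grasp point (between the pads) lies behind it (r.tcp_to_grasp is the z of the grasp point in the tool frame, in m); z points along the fingers, y is the direction in which the jaws open and shut (so a half turn about z gives the same grasp; the last joint's range is limited). The gripper opens to 85 mm and grips with 20 to 120 N. Pads are 22 mm wide; open, the fingers measure 114 mm over their backs; the gripper's body (76 mm by 85 mm) begins 54 mm behind the grasp point. The pads swing forward as they close: fully open they stand 13 mm farther back than shut.
Start: joints at [-84.889, 14.817, 1.232, 76.415, 0, 81.257], TCP at [0.132, -0.534, 0.206] pointing down, gripper open.
Joint ranges: [-174.27, 174.27], [-52.1, 104.24], [-59.71, 78.15], [-110.17, 111.67], [-87.03, 83.33], [-180, 180]. Speed limits (degrees/s): [127.2, 127.2, 159.86, 180, 180, 180].

## Interface

Orientations are given as [roll, pitch, yaw] about the fixed x, y, z axes, in that order (R = Rz(yaw) Ry(pitch) Rx(roll)).
In Python, from cell import r gives the robot as it stands.
- The arm moves only by the tool move_arm, never from a script. Its argument "targets" is a list of rows, each a list of 3 entries, a list of its own where there are three numbers: the turn, a rotation vector about the tool's x, y, z in degrees, then the shift along the tool's x, y, z in cm, then the finger opening in cm, from 0 to 8.54. A call has 1 to 5 rows; each row is the pose to reach, as a shift and turn from the pose measured when the call began, along the tool's axes at that moment; what a row does not reach only later rows make up. A row lasts 1/12 s, in which the tool goes at most 41.7 mm and 7.16 degrees, less where a joint would pass 70% of its speed; a pose out of reach is approached as far as the arm can. A call with a gripper value outside its range is refused whole. The fingers move at their own pace and stop on an object; the grip force is fixed at half the most. Time passes only in rows, so rows that repeat a pose let the fingers close. It gives the time, the measured TCP pose, the force and the opening at its end, in the units of the state.
- r.observe(): the state, without advancing time (a new reading comes with each control period).
- r.read_camera(name): name is "side" or "top" or "wrist"; returns (picture, depth): 400x640x3 uint8, red, green, blue; 400x640 float32, m along the optical axis (not along the pixel's ray), 0 where there is no reading.
- r.calibration(name): a dict with "fx", "fy", "cx", "cy" (pixels), "R" (3x3) and "t" (3): a world point X has camera coordinates R X + t; the wrist camera has in their place "mount" (4x4, takes a point from camera to tool coordinates, whose origin is the TCP and whose axes are the flange's). Camera axes: x right, y down, z forward; pixel columns grow to the right and rows downward; lengths in m; the calibration is good to about 2 mm. A picture is of the moment at which its call begins: read the wrist's pose just before it. calibration takes no time and is no camera call.
- r.hand_in(): hands the job in, once; it reports no verdict.
The state is a dict: "clock": time; "joints": joint angles; "qd": joint speeds; "tau": joint torques, N m; "tcp_pos": TCP position; "eef_rot": TCP orientation; "contact_force": force on the tool from outside, world axes, zero at the start; "torque": the same for the moment, N m; "width": opening from 0.0 (shut) to 1.0 (fully open).
Only numpy, scipy, OpenCV 4.12 (cv2) and the standard library are available. Lean on these libraries where they do the work, as an engineer would, in place of code of your own. Each camera call takes 0.05 s, during which the arm holds its last target.

## Working session

There is one attempt and no reset: what is moved stays moved. The work goes in short steps, Python scripts to look and compute and a tool call to move; the robot and the scene stay as the last step left them, time stands still between calls to the robot, and variables do not carry over. Pictures are saved under pics/ and viewed, and the job is handed in when it is done.

Besides the shell and the picture viewer there is one more tool, called after "Request:" as a command line: name --argument value ..., lists and objects as JSON in quotes. move_arm: Moves the arm, as the interface text tells. Its arguments: {"type":"object","properties":{"targets":{"type":"array"}},"required":["targets"]}

```bash
ls -la; mkdir -p pics; python3 - <<'E'
from cell import r
import cv2
print(r.observe()); print(r.tcp_to_grasp)
for n in("top","side","wrist"):
    p,d=r.read_camera(n); cv2.imwrite(f"pics/{n}0.png",p[:,:,::-1]); 
    import numpy as np; np.save(f"pics/{n}0_d.npy",d); np.save(f"pics/{n}0_p.npy",p)
    print(n,r.calibration(n))
E
```

```text
total 12
drwxr-xr-x  3 agent agent 4096 Dec  6 20:43 .
drwxr-xr-x 23 root  root  4096 Dec  6 20:43 ..
drwxr-xr-x  2 agent agent 4096 Dec  6 20:43 pics
{'clock': 0.0, 'joints': array([-8.48880637e+01,  1.48513999e+01,  1.18849945e+00,  7.64137738e+01,
        1.42595463e-03,  8.12553707e+01]), 'qd': array([ 0.09970555, -0.03387996, -0.08555845,  0.01477476,  0.07729736,
       -0.06153425]), 'tau': array([-6.84418137e-04, -5.55644917e+01,  3.44526672e+01,  1.37571216e-02,
       -1.39745098e-04, -3.08902264e-07]), 'tcp_pos': array([ 0.13168408, -0.53368568,  0.20575148]), 'eef_rot': array([-1.79924434e+02, -1.30662114e-02,  1.38565560e+01]), 'contact_force': array([-1.17254868, -0.57049698, -0.17854639]), 'torque': array([-0.01666625,  0.02168288,  0.06346594]), 'width': 0.9979811886076063}
-0.0187
top {'fx': 375.7290566496665, 'fy': 375.7290566496665, 'cx': 315.8810675142856, 'cy': 199.32845687824894, 'R': array([[ 0.02246194, -0.99952632,  0.02103808],
       [-0.99902243, -0.02324208, -0.03760311],
       [ 0.03807426, -0.02017287, -0.99907127]]), 't': array([-0.00349452,  0.47980842,  1.18278505])}
side {'fx': 366.25718930405674, 'fy': 366.25718930405674, 'cx': 320.9477448434836, 'cy': 196.7231585033172, 'R': array([[ 0.98672149, -0.16240731,  0.00213831],
       [-0.09235366, -0.57183627, -0.8151528 ],
       [ 0.13360953,  0.8041313 , -0.57924205]]), 't': array([-0.50676052,  0.11770028,  1.10636954])}
wrist {'fx': 333.6305321616941, 'fy': 333.6305321616941, 'cx': 319.8082828672846, 'cy': 199.47263136306316, 'mount': array([[-6.16857004e-04, -9.56145897e-01, -2.92890157e-01,
         7.52282640e-02],
       [ 9.99999782e-01, -5.20229126e-04, -4.07804504e-04,
         1.66084790e-03],
       [ 2.37550613e-04, -2.92890345e-01,  9.56146009e-01,
        -1.67970902e-01],
       [ 0.00000000e+00,  0.00000000e+00,  0.00000000e+00,
         1.00000000e+00]])}
```

View pics/top0.png

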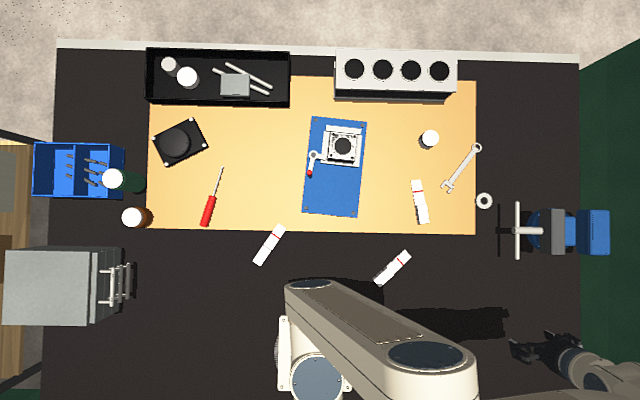

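View pics/side0.png

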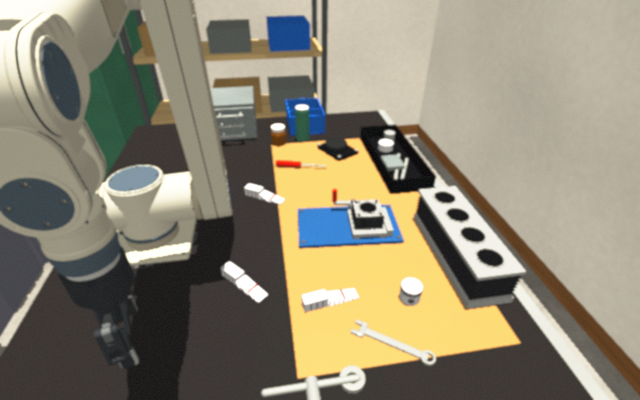

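View pics/wrist0.png

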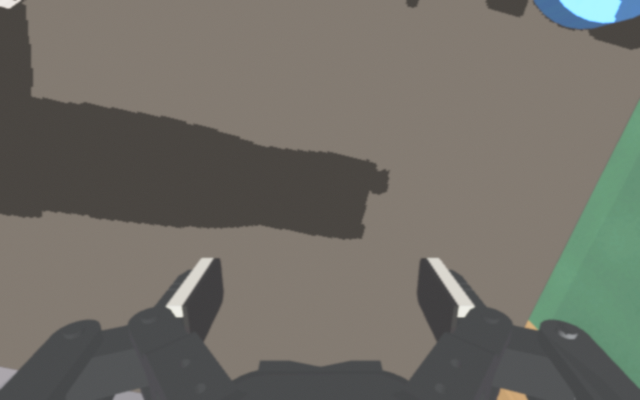

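The top view shows the plate at about (335,165), the clamp's red handle at (309,173) and the barrel at (343,146). The wedge farthest to the robot's right is at (420,202), with its thin end up the image (+x). Next I measure them.

```bash
cat > h.py <<'E'
import numpy as np, cv2
from cell import r
from scipy.spatial.transform import Rotation as Ro
def ray(n,uv,z,cal=None):
    c=cal or r.calibration(n); uv=np.atleast_2d(np.float64(uv))
    d=np.c_[(uv[:,0]-c['cx'])/c['fx'],(uv[:,1]-c['cy'])/c['fy'],np.ones(len(uv))]
    if n=='wrist':
        s=r.observe(); Rt=Ro.from_euler('xyz',s['eef_rot'],degrees=True).as_matrix()
        M=c['mount']; o=Rt@M[:3,3]+s['tcp_pos']; D=d@(Rt@M[:3,:3]).T
    else:
        o=-c['R'].T@c['t']; D=d@c['R']
    return o+D*((z-o[2])/D[:,2])[:,None]
def proj(n,X):
    c=r.calibration(n); X=np.atleast_2d(X)
    if n=='wrist':
        s=r.observe(); Rt=Ro.from_euler('xyz',s['eef_rot'],degrees=True).as_matrix()
        M=c['mount']; P=((X-s['tcp_pos'])@Rt-M[:3,3])@M[:3,:3]
    else: P=X@c['R'].T+c['t']
    return np.c_[c['fx']*P[:,0]/P[:,2]+c['cx'],c['fy']*P[:,1]/P[:,2]+c['cy']]
def tool(X): # world -> tool coords cm
    s=r.observe(); Rt=Ro.from_euler('xyz',s['eef_rot'],degrees=True).as_matrix()
    return (np.atleast_2d(X)-s['tcp_pos'])@Rt*100
def save(name,p,box=None,k=1):
    if box: x0,y0,x1,y1=box; p=p[y0:y1,x0:x1]
    p=cv2.resize(p,None,fx=k,fy=k,interpolation=cv2.INTER_CUBIC); cv2.imwrite(f'pics/{name}.png',p[:,:,::-1])
E
python3 - <<'E'
from h import *
p=np.load('pics/top0_p.npy'); save('top0z',p,(290,100,450,220),5)
hsv=cv2.cvtColor(p,cv2.COLOR_RGB2HSV)
m=cv2.inRange(hsv,(100,120,60),(125,255,255)); m[:,:290]=0;m[:,380:]=0; m[:100]=0;m[230:]=0
c=np.vstack(cv2.findContours(m,0,1)[0]); h=cv2.convexHull(c)[:,0]
W=ray('top',h,0.012)[:,:2].astype(np.float32)
rc=cv2.minAreaRect(W*1000); print(rc, cv2.boxPoints(rc))
m=cv2.inRange(p,(190,190,190),(255,255,255)); m2=np.zeros_like(m); m2[170:235,400:440]=m[170:235,400:440]
ys,xs=np.nonzero(m2); print(len(xs),xs.min(),xs.max(),ys.min(),ys.max())
red=cv2.inRange(hsv,(0,150,100),(8,255,255))|cv2.inRange(hsv,(172,150,100),(180,255,255))
n,l,st,ce=cv2.connectedComponentsWithStats(red); print(st,ce)
E
```

```text
((586.4725341796875, -47.60614013671875), (176.0582733154297, 307.1869201660156), 85.22441101074219) [[ 426.0836   -122.54253 ]
 [ 732.20404  -148.11684 ]
 [ 746.86145    27.330246]
 [ 440.74103    52.904556]]
442 411 429 179 223
[[     0      0    640    400 255698]
 [   307    170      5      5     21]
 [   414    191      6      1      6]
 [   422    190      1      1      1]
 [   200    196     16     31    257]
 [   271    233      9      6     11]
 [   397    258      2      3      3]
 [   401    262      2      3      3]] [[319.61065789 199.48780202]
 [309.         172.        ]
 [416.5        191.        ]
 [422.         190.        ]
 [207.62645914 211.14396887]
 [275.18181818 235.45454545]
 [397.66666667 259.        ]
 [401.33333333 263.        ]]
```

View pics/top0z.png

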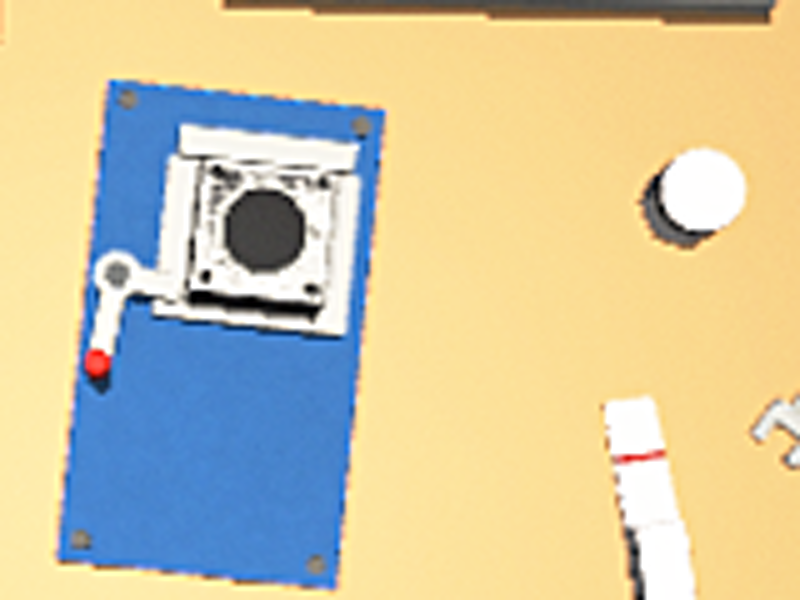

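```bash
python3 - <<'E'
from h import *
hc=ray('top',[[309.3,172.3]],0.089)[0]; 
th=np.deg2rad(-4.78); c,s=np.cos(th),np.sin(th); R=np.array([[c,-s],[s,c]])
O=np.array([.58647,-.04761])+R@[.005,-.015]; print('O',O)
print('handle world',hc,'plate',R.T@(hc[:2]-O))
for name,uv,z in [('tipL',(603,402),.004),('tipR',(652,396),.004),('lineL',(614,461),.0115),('lineR',(665,453),.0115),('rampL',(627,528),.02),('rampR',(682,520),.02),('bar fl',(153,314),.032),('bar fr',(342,336),.032),('pivot',(118,272),.05)]:
    X=ray('top',[[290+uv[0]/5-.4,100+uv[1]/5-.4]],z)[0]; print(name,X.round(4),(R.T@(X[:2]-O)).round(4))
p=np.load('pics/side0_p.npy'); save('side0z',p,(290,170,450,320),4)
E
```

```text
O [ 0.59020266 -0.06297448]
handle world [0.55646739 0.03041156 0.089     ] plate [-0.0413998   0.09025009]
tipL [ 0.549  -0.2939  0.004 ] [-0.0218 -0.2335]
tipR [ 0.5537 -0.3254  0.004 ] [-0.0145 -0.2646]
lineL [ 0.5108 -0.2994  0.0115] [-0.0594 -0.2422]
lineR [ 0.5167 -0.332   0.0115] [-0.0508 -0.2742]
rampL [ 0.4681 -0.3058  0.02  ] [-0.1015 -0.2521]
rampR [ 0.4739 -0.3407  0.02  ] [-0.0927 -0.2864]
bar fl [ 0.5946 -0.003   0.032 ] [-0.0006  0.0602]
bar fr [ 0.5838 -0.1215  0.032 ] [-0.0015 -0.0589]
pivot [0.6175 0.0197 0.05  ] [0.0203 0.0847]
```

View pics/side0z.png

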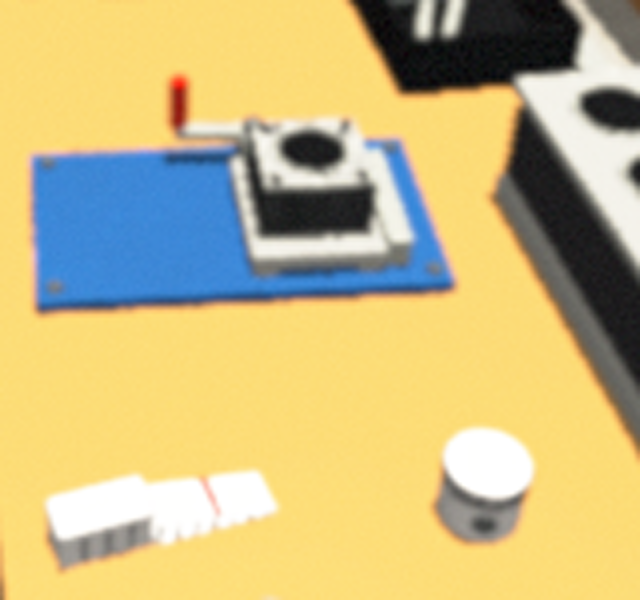

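Plate, barrel corners and pivot agree to within about 2 mm. Plate yaw is -4.8° and its origin is (0.590, -0.063). The handle is at about (0.557, 0.030), so q ≈ 0.09. I'll go to the clamp with the jaws straddling the handle along its direction of travel.

```bash
cat >> h.py <<'E'
th=np.deg2rad(-4.78); P2=np.array([[np.cos(th),-np.sin(th)],[np.sin(th),np.cos(th)]]); O2=np.array([.5902,-.0630])
def pl(x,y): return O2+P2@[x/1000,y/1000]
def toplate(X): return P2.T@(np.asarray(X)[:2]-O2)*1000
def go(X,yaw,frac=(1,)):
    s=r.observe(); Rt=Ro.from_euler('xyz',s['eef_rot'],degrees=True)
    G=Ro.from_euler('xyz',[180,0,yaw],degrees=True)
    rv=(Rt.inv()*G).as_rotvec(degrees=True); sh=tool(X)[0]
    d=np.linalg.norm(sh)*10; a=np.linalg.norm(rv)
    print('dist mm %.1f ang %.1f min rows %.1f'%(d,a,max(d/41.7,a/7.16)))
    for f in frac: print(f,'turn',(rv*f).round(2),'shift',(sh*f).round(2))
E
python3 - <<'E'
from h import *
go([.5575,.0304,.16],165,(.04,.08,.12,.16,.2))
E
```

```text
dist mm 708.3 ang 151.1 min rows 21.1
0.04 turn [-0.   -0.   -6.05] shift [ 2.19 -1.78  0.19]
0.08 turn [-0.000e+00 -1.000e-02 -1.209e+01] shift [ 4.39 -3.57  0.37]
0.12 turn [-0.000e+00 -1.000e-02 -1.814e+01] shift [ 6.58 -5.35  0.56]
0.16 turn [-0.000e+00 -1.000e-02 -2.418e+01] shift [ 8.78 -7.13  0.74]
0.2 turn [-0.000e+00 -2.000e-02 -3.023e+01] shift [10.97 -8.91  0.93]
```

Request:
move_arm --targets '[[[0, 0, -6], [2.2, -1.8, 0.2], 4], [[0, 0, -12], [4.4, -3.6, 0.4], 4], [[0, 0, -18], [6.6, -5.4, 0.6], 4], [[0, 0, -24], [8.8, -7.1, 0.8], 4], [[0, 0, -30], [11, -8.9, 1], 4]]'

```text
clock: 0.57
tcp_pos: [0.2177, -0.4199, 0.1957]
eef_rot: [-179.9, -0.0, 44.1]
contact_force: [0.2, -0.4, -0.4]
width: 0.471
```

```bash
python3 - <<'E'
from h import *
s=r.observe();print(s['clock'],s['tcp_pos'],s['eef_rot'],s['joints'],s['width'])
go([.5575,.0304,.16],165,(.05,.1,.15,.2,.25))
E
```

```text
0.5667 [ 0.2176774  -0.41987028  0.19567568] [-1.79935560e+02 -4.79167910e-02  4.41292264e+01] [-7.27867208e+01  7.55903725e+00 -9.69104280e+00  7.28290700e+01
  1.35552947e-02  6.30840165e+01] 0.47146310627168214
dist mm 565.2 ang 120.9 min rows 16.9
0.05 turn [ 0.   -0.   -6.04] shift [ 2.79 -0.43  0.18]
0.1 turn [ 0.000e+00 -1.000e-02 -1.209e+01] shift [ 5.57 -0.87  0.36]
0.15 turn [ 0.000e+00 -1.000e-02 -1.813e+01] shift [ 8.36 -1.3   0.54]
0.2 turn [ 0.000e+00 -2.000e-02 -2.417e+01] shift [11.15 -1.73  0.72]
0.25 turn [ 0.000e+00 -2.000e-02 -3.022e+01] shift [13.93 -2.16  0.91]
```

Request:
move_arm --targets '[[[0, 0, -6], [2.8, -0.4, 0.2], 4], [[0, 0, -12], [5.6, -0.9, 0.4], 4], [[0, 0, -18], [8.4, -1.3, 0.5], 4], [[0, 0, -24], [11.1, -1.7, 0.7], 4], [[0, 0, -30], [13.9, -2.1, 0.9], 4]]'

```text
clock: 0.98
tcp_pos: [0.3033, -0.3068, 0.1867]
eef_rot: [-180.0, -0.1, 74.4]
contact_force: [0.4, -0.5, 0.3]
width: 0.468
```

Request:
move_arm --targets '[[[0, 0, -6], [2.6, 1, 0.2], 4], [[0, 0, -12], [5.2, 2, 0.4], 4], [[0, 0, -18], [7.8, 3.1, 0.5], 4], [[0, 0, -24], [10.4, 4.1, 0.7], 4], [[0, 0, -30], [13, 5.1, 0.9], 4]]'

```text
clock: 1.4
tcp_pos: [0.3879, -0.1939, 0.1777]
eef_rot: [180.0, -0.1, 104.7]
contact_force: [0.8, -0.2, -0.6]
width: 0.468
```

Request:
move_arm --targets '[[[0, 0, -6], [1.8, 2.2, 0.2], 4], [[0, 0, -12], [3.5, 4.4, 0.4], 4], [[0, 0, -18], [5.2, 6.6, 0.5], 4], [[0, 0, -24], [7, 8.8, 0.7], 4], [[0, 0, -30], [8.7, 11, 0.9], 4]]'

```text
clock: 1.82
tcp_pos: [0.4728, -0.0804, 0.1687]
eef_rot: [180.0, -0.1, 135.0]
contact_force: [-0.6, 0.3, 0.1]
width: 0.471
```

```bash
python3 - <<'E'
from h import *
s=r.observe();print(s['clock'],s['tcp_pos'],s['eef_rot'],s['joints'],s['width'])
go([.5575,.0304,.13],170,(.2,.4,.6,.8,1))
p,d=r.read_camera('wrist'); save('w1',p)
print(proj('wrist',[[.5565,.0304,.089],[.5565,.0304,.043]]))
E
```

```text
1.8167 [ 0.4727821  -0.08040988  0.16874605] [ 1.79952547e+02 -7.10718151e-02  1.35013263e+02] [-19.74118633   8.85238263 -12.11566041  69.07600195   0.07323271
  25.24555149] 0.4710922156575816
dist mm 144.8 ang 35.0 min rows 4.9
0.2 turn [ 0.01 -0.01 -7.  ] shift [0.37 2.76 0.78]
0.4 turn [  0.03  -0.02 -13.99] shift [0.73 5.53 1.56]
0.6 turn [  0.04  -0.03 -20.99] shift [1.1  8.29 2.33]
0.8 turn [  0.05  -0.04 -27.99] shift [ 1.47 11.06  3.11]
1 turn [  0.07  -0.05 -34.99] shift [ 1.84 13.82  3.89]
[[497.2782559  174.05299075]
 [470.85069612 162.82697064]]
```

View pics/w1.png

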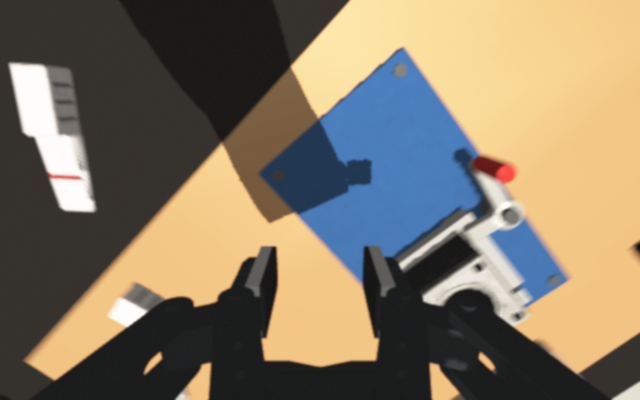

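The wrist view shows the red handle top at (506,173), against a prediction of (497,174), so they agree within a few mm. I move above it and check.

Request:
move_arm --targets '[[[0, 0, -7], [0.4, 2.8, 0.8], 4], [[0, 0, -14], [0.7, 5.5, 1.6], 4], [[0, 0, -21], [1.1, 8.3, 2.3], 4], [[0, 0, -28], [1.5, 11.1, 3.1], 4], [[0, 0, -35], [1.8, 13.8, 3.9], 4]]'

```text
clock: 2.28
tcp_pos: [0.5592, 0.0349, 0.1291]
eef_rot: [179.8, -0.0, 170.9]
contact_force: [0.2, -0.7, 0.4]
width: 0.469
```

```bash
python3 - <<'E'
from h import *
s=r.observe();print(s['clock'],s['tcp_pos'],s['eef_rot'],s['joints'],s['width'])
p,d=r.read_camera('wrist'); save('w2',p)
print(proj('wrist',[[.5575,.0304,.089],[.5575,.0304,.043]]))
hsv=cv2.cvtColor(p,cv2.COLOR_RGB2HSV)
red=cv2.inRange(hsv,(0,170,200),(8,255,255))
n,l,st,ce=cv2.connectedComponentsWithStats(red); print(st,ce)
for c in ce[1:]: print(ray('wrist',[c],.089))
E
```

```text
2.2833 [0.55921377 0.03486293 0.12910483] [ 1.79815542e+02 -1.49445913e-02  1.70875642e+02] [-5.1203165  17.68487256 -6.14867666 66.16847872  0.18505134  4.00406228] 0.4686036619317709
[[309.71334977 211.20774518]
 [311.12776786 192.19719096]]
[[     0      0    640    400 256000]] [[319.5 199.5]]
```

View pics/w2.png

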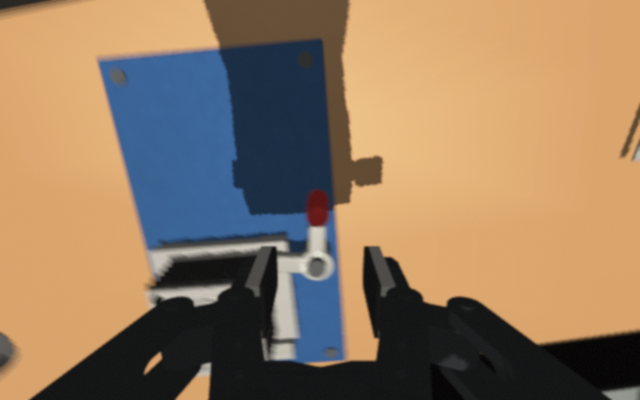

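The handle is centred between the jaws: handle top at (317,213), fingers at 264 and 372. I lower and narrow the jaws.

Request:
move_arm --targets '[[[0, 0, 0], [0.2, -0.1, 2], 4], [[0, 0, 0], [0.2, -0.1, 4.5], 4], [[0, 0, 0], [0.2, -0.1, 7.5], 4], [[0, 0, 0], [0.2, -0.1, 7.5], 2.4], [[0, 0, 0], [0.2, -0.1, 7.5], 2.4]]'

```text
clock: 2.75
tcp_pos: [0.5576, 0.0372, 0.0513]
eef_rot: [179.8, -0.3, 171.5]
contact_force: [-0.5, -2.0, -0.3]
width: 0.283
```

```bash
python3 - <<'E'
from h import *
s=r.observe();print(s['clock'],s['tcp_pos'],s['eef_rot'],s['joints'],s['width'],s['contact_force'],toplate(s['tcp_pos']))
for n in ('wrist','side'):
    p,d=r.read_camera(n); save(n+'3',p)
def arc(q): 
    x=pl(20-60*np.cos(q),85+60*np.sin(q)); return [x[0],x[1],.053],175.2-np.rad2deg(q)
for q in (.2,.3,.4,.5,.6): print(q); go(*arc(q))
E
```

```text
2.75 [0.55759366 0.03716963 0.05134144] [179.77011097  -0.2811632  171.47513714] [ -4.9328152   20.94252207 -13.46479474  55.8588911    0.24705277
   3.59203778] 0.28309717554699837 [-0.50798526 -2.00596785 -0.28736966] [-40.84006619  97.10415466]
0.2
dist mm 0.6 ang 7.7 min rows 1.1
1 turn [ 0.25 -0.03  7.73] shift [-0.03 -0.01  0.05]
0.3
dist mm 6.0 ang 13.5 min rows 1.9
1 turn [ 0.25 -0.04 13.46] shift [-0.14  0.58  0.06]
0.4
dist mm 12.0 ang 19.2 min rows 2.7
1 turn [ 0.25 -0.06 19.19] shift [-0.31  1.16  0.06]
0.5
dist mm 17.9 ang 24.9 min rows 3.5
1 turn [ 0.24 -0.07 24.92] shift [-0.53  1.71  0.06]
0.6
dist mm 23.9 ang 30.6 min rows 4.3
1 turn [ 0.24 -0.08 30.65] shift [-0.81  2.24  0.06]
```

View pics/wrist3.png

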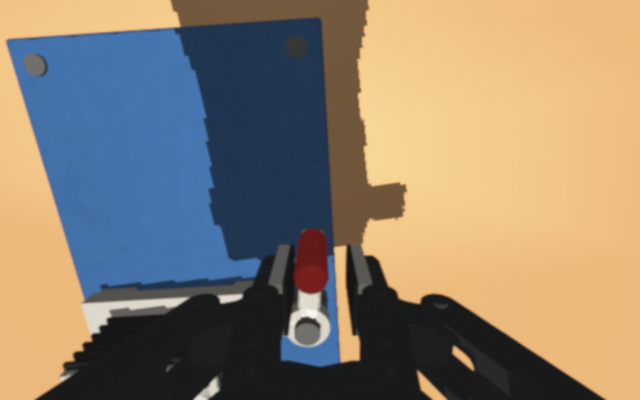

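View pics/side3.png

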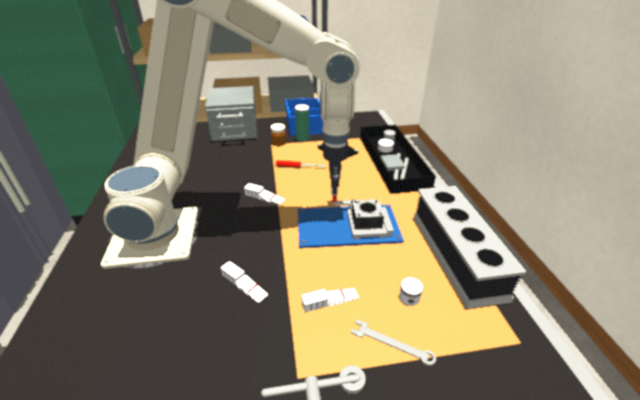

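The handle is between the fingers (red at (312,260)). I swing it along the arc.

Request:
move_arm --targets '[[[0, 0, 6], [-0.1, 0.5, 0], 2.4], [[0, 0, 12], [-0.25, 1, 0], 2.4], [[0, 0, 18], [-0.4, 1.45, 0], 2.4], [[0, 0, 24], [-0.6, 1.85, 0], 2.4], [[0, 0, 30], [-0.8, 2.25, 0], 2.4]]'

```text
clock: 3.27
tcp_pos: [0.5719, 0.0575, 0.0558]
eef_rot: [179.7, 0.0, 141.1]
contact_force: [-0.6, -2.4, -1.5]
width: 0.282
```

```bash
cat >> h.py <<'E'
def arc(q): 
    x=pl(20-60*np.cos(q),85+60*np.sin(q)); return [x[0],x[1],.052],175.2-np.rad2deg(q)
E
python3 - <<'E'
from h import *
s=r.observe();print(s['clock'],s['tcp_pos'],s['eef_rot'],s['width'],s['contact_force'],toplate(s['tcp_pos']))
p,d=r.read_camera('wrist'); save('w4',p)
for q in (.7,.8,.9,1,1.1): print(q); go(*arc(q))
E
```

```text
3.2667 [0.57186146 0.05754068 0.05583724] [1.79721978e+02 3.61957130e-02 1.41137529e+02] 0.2819222120925237 [-0.59871198 -2.40144852 -1.49861973] [-28.31941572 118.59329003]
0.7
dist mm 6.2 ang 5.6 min rows 0.8
1 turn [0.31 0.02 5.63] shift [0.08 0.48 0.38]
0.8
dist mm 11.4 ang 11.4 min rows 1.6
1 turn [ 0.31  0.   11.36] shift [-0.01  1.08  0.39]
0.9
dist mm 17.1 ang 17.1 min rows 2.4
1 turn [ 3.100e-01 -1.000e-02  1.709e+01] shift [-0.15  1.66  0.39]
1
dist mm 22.8 ang 22.8 min rows 3.2
1 turn [ 0.31 -0.03 22.82] shift [-0.36  2.22  0.39]
1.1
dist mm 28.6 ang 28.6 min rows 4.0
1 turn [ 0.31 -0.04 28.55] shift [-0.62  2.76  0.4 ]
```

View pics/w4.png

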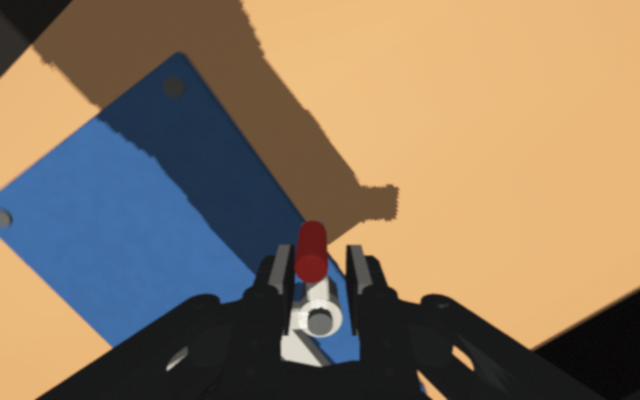

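Request:
move_arm --targets '[[[0, 0, 6], [0, 0.55, 0.1], 2.4], [[0, 0, 12], [0, 1.15, 0.2], 2.4], [[0, 0, 18], [-0.15, 1.75, 0.3], 2.4], [[0, 0, 24], [-0.4, 2.3, 0.3], 2.4], [[0, 0, 30], [-0.65, 2.85, 0.3], 2.4]]'

```text
clock: 3.73
tcp_pos: [0.5957, 0.0761, 0.0548]
eef_rot: [179.6, -0.1, 110.6]
contact_force: [-2.3, -1.5, 1.4]
width: 0.282
```

```bash
python3 - <<'E'
from h import *
s=r.observe();print(s['clock'],s['tcp_pos'],s['eef_rot'],s['width'],s['contact_force'],toplate(s['tcp_pos']))
p,d=r.read_camera('wrist'); save('w5',p)
for q in (1.2,1.3,1.4,1.5,1.6,1.65): print(q); go(*arc(q))
E
```

```text
3.7333 [0.59570811 0.07605306 0.05479783] [ 1.79640933e+02 -1.02517245e-01  1.10579568e+02] 0.2822430615813735 [-2.29438412 -1.53632218  1.44333979] [ -6.09833511 139.02842313]
1.2
dist mm 4.6 ang 3.7 min rows 0.5
1 turn [ 0.42 -0.11  3.71] shift [-0.01  0.36  0.28]
1.3
dist mm 10.0 ang 9.4 min rows 1.3
1 turn [ 0.41 -0.13  9.44] shift [-0.08  0.96  0.29]
1.4
dist mm 15.8 ang 15.2 min rows 2.1
1 turn [ 0.4  -0.16 15.17] shift [-0.2   1.54  0.29]
1.5
dist mm 21.7 ang 20.9 min rows 2.9
1 turn [ 0.4  -0.18 20.9 ] shift [-0.39  2.11  0.29]
1.6
dist mm 27.5 ang 26.6 min rows 3.7
1 turn [ 0.39 -0.2  26.63] shift [-0.63  2.66  0.3 ]
1.65
dist mm 30.4 ang 29.5 min rows 4.1
1 turn [ 0.38 -0.21 29.49] shift [-0.77  2.93  0.3 ]
```

View pics/w5.png

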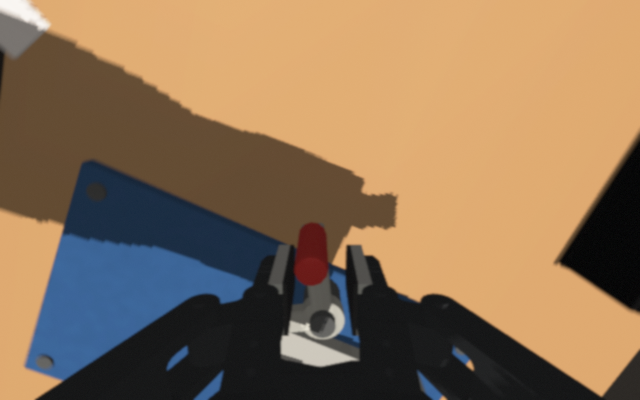

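Request:
move_arm --targets '[[[0, 0, 6], [-0.05, 0.6, 0.1], 2.4], [[0, 0, 12], [-0.15, 1.2, 0.2], 2.4], [[0, 0, 18], [-0.3, 1.85, 0.2], 2.4], [[0, 0, 24], [-0.5, 2.4, 0.2], 2.4], [[0, 0, 27], [-0.65, 2.75, 0.2], 2.4]]'

```text
clock: 4.2
tcp_pos: [0.6253, 0.0799, 0.0544]
eef_rot: [179.6, -0.3, 83.1]
contact_force: [-2.4, 0.8, 1.1]
width: 0.28
```

```bash
python3 - <<'E'
from h import *
s=r.observe();print(s['clock'],s['tcp_pos'],s['eef_rot'],s['width'],s['contact_force'],toplate(s['tcp_pos']),s['joints'])
p,d=r.read_camera('wrist'); save('w6',p)
E
```

```text
4.2 [0.62529784 0.07985761 0.05437186] [179.61250404  -0.31930467  83.10385155] 0.2803554663892795 [-2.42384643  0.80678858  1.12808651] [ 23.07144305 145.28545988] [-0.48323405 26.63655227 -3.47227981 59.47042789  0.27401862 96.41500025]
```

View pics/w6.png

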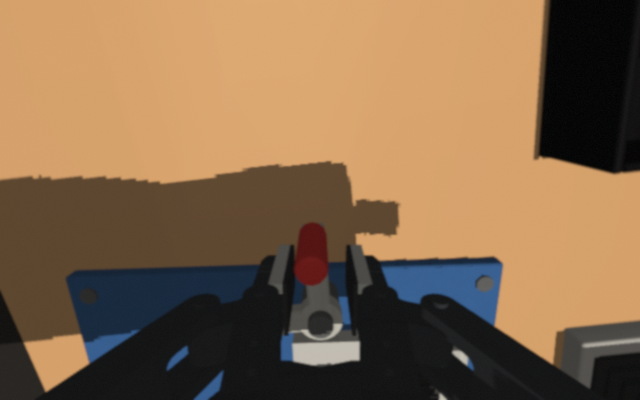

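The lever now points to plate +y, at about 1.5 rad. I nudge it to its stop, then rise.

Request:
move_arm --targets '[[[0, 0, 2], [0, 0.3, 0], 2.4], [[0, 0, 2], [0, 0.5, 0], 2.4], [[0, 0, 2], [-0.1, 0.1, 0], 3.5], [[0, 0, 2], [-0.1, 0, -3], 3.5], [[0, 0, 2], [-0.1, 0, -7], 4]]'

```text
clock: 4.67
tcp_pos: [0.6233, 0.0784, 0.123]
eef_rot: [179.9, -0.3, 81.3]
contact_force: [1.5, -0.5, 1.1]
width: 0.468
```

```bash
python3 - <<'E'
from h import *
s=r.observe();print(s['clock'],s['tcp_pos'],s['eef_rot'],s['width'],s['contact_force'],toplate(s['tcp_pos']),s['joints'])
p,d=r.read_camera('top'); save('t7',p,(290,90,450,220),5)
d=np.array([.5510-.471,-.310+.323]); d/=np.linalg.norm(d); y=np.rad2deg(np.arctan2(d[1],d[0])); print(y)
g=np.array([.551,-.310])-.110*d; print(g)
go([g[0],g[1],.13],y,(.1,.2,1))
E
```

```text
4.6667 [0.6232761  0.07837898 0.12300277] [179.86740544  -0.31319548  81.27783513] 0.46770784108177704 [ 1.45659383 -0.54701877  1.12789458] [ 21.17995193 143.64349608] [-0.62982691 24.13676497  2.92857101 68.61644154  0.29141055 98.09314633]
9.229886243727718
[ 0.4424242  -0.32764357]
dist mm 446.1 ang 72.1 min rows 10.7
0.1 turn [ 0.05 -0.09  7.2 ] shift [-4.29 -1.21 -0.01]
0.2 turn [ 0.11 -0.19 14.41] shift [-8.59 -2.42 -0.03]
1 turn [ 0.53 -0.95 72.04] shift [-42.93 -12.12  -0.15]
```

View pics/t7.png

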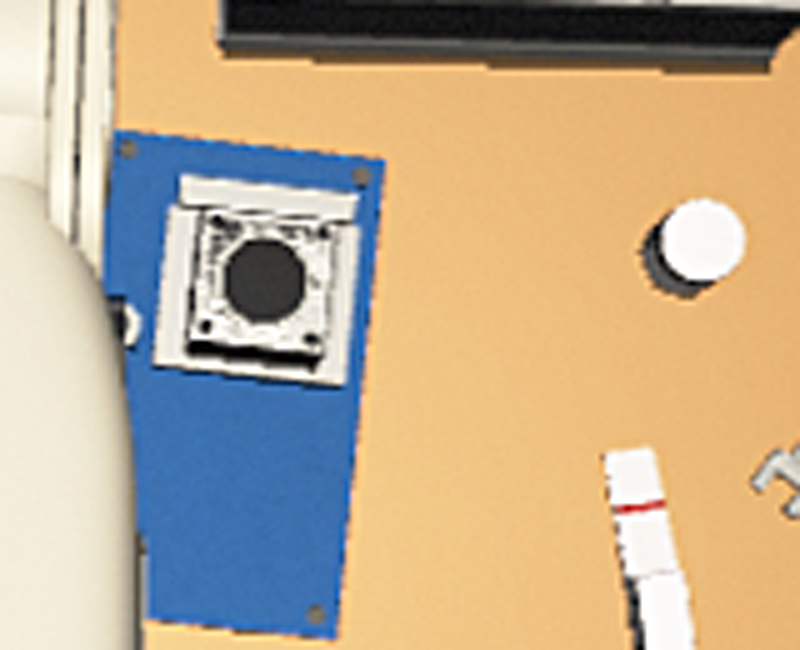

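The clamp is open, its toe is off the flange, and the barrel has not moved. I go to the wedge.

Request:
move_arm --targets '[[[0, 0, 6], [-3.6, -1, -0.6], 6], [[0, 0, 12], [-7.2, -2, -1.2], 6], [[0, 0, 18], [-10.7, -3, -1.5], 6], [[0, 0, 24], [-14.3, -4, -1.5], 6], [[0, 0, 30], [-17.9, -5, -1.5], 6]]'

```text
clock: 5.13
tcp_pos: [0.5502, -0.0926, 0.1481]
eef_rot: [179.2, -0.9, 51.3]
contact_force: [0.2, 0.1, -0.1]
width: 0.702
```

Request:
move_arm --targets '[[[0, 0, 6], [-3.6, 0.9, 0], 6], [[0, 0, 12], [-7.2, 1.9, 0], 6], [[0, 0, 18], [-10.7, 2.8, 0], 6], [[0, 0, 24], [-14.3, 3.8, 0], 6], [[0, 0, 30], [-17.9, 4.7, 0], 6]]'

```text
clock: 5.55
tcp_pos: [0.4742, -0.2635, 0.1473]
eef_rot: [179.6, -1.3, 21.2]
contact_force: [1.1, -1.0, 0.2]
width: 0.706
```

```bash
python3 - <<'E'
from h import *
s=r.observe();print(s['clock'],s['tcp_pos'],s['eef_rot'],s['width'],s['contact_force'],s['joints'])
p,d=r.read_camera('wrist'); save('w8',p)
go([.4424,-.3276,.12],9.3,(.34,.67,1))
E
```

```text
5.55 [ 0.47423479 -0.26352793  0.14726717] [179.61598829  -1.28411869  21.21890538] 0.7063019831024798 [ 1.07663831 -1.03056085  0.24114658] [-38.47035015  14.70985277  -7.669123    66.64132403   0.91469677
 120.32286848]
dist mm 71.2 ang 11.3 min rows 1.7
0.34 turn [ 0.12 -0.41  3.83] shift [-1.67  1.51  0.89]
0.67 turn [ 0.24 -0.81  7.55] shift [-3.29  2.97  1.76]
1 turn [ 0.36 -1.21 11.26] shift [-4.91  4.43  2.63]
```

View pics/w8.png

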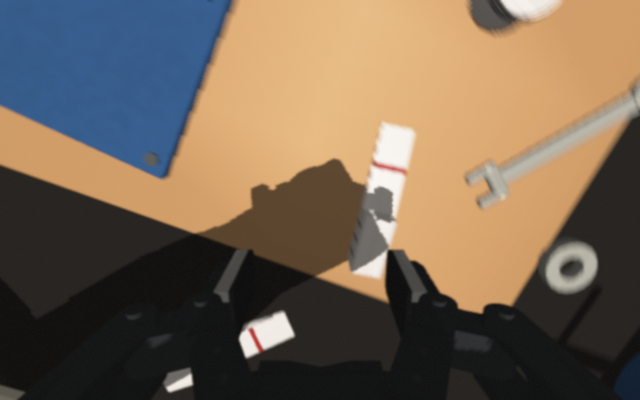

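The wedge is at (385,195) with its tip up; the other look-alike is at (265,335). I move above the grip block.

Request:
move_arm --targets '[[[0.1, -0.4, 5], [-1.6, 1.5, 0.5], 6], [[0.2, -0.8, 10], [-3.3, 3, 1], 6], [[0.4, -1.2, 11.3], [-4.9, 4.4, 1.5], 6], [[0.4, -1.2, 11.3], [-4.9, 4.4, 1.5], 6]]'

```text
clock: 5.93
tcp_pos: [0.4408, -0.3303, 0.1313]
eef_rot: [180.0, -0.0, 9.2]
contact_force: [-1.4, -0.1, -0.0]
width: 0.704
```

```bash
python3 - <<'E'
from h import *
s=r.observe();print(s['clock'],s['tcp_pos'],s['eef_rot'],s['width'],s['contact_force'],s['joints'])
p,d=r.read_camera('wrist'); save('w9',p,(200,80,460,300),3)
y=np.deg2rad(9.23)
for L,w,z in [(70,15,0.004),(70,-15,.004),(32.5,15,.0115),(32.5,-15,.0115),(-10,15,.032),(-10,-15,.032),(-70,15,.032),(-70,-15,.032)]:
    t=np.array([.551,-.310])+np.array([[np.cos(y),-np.sin(y)],[np.sin(y),np.cos(y)]])@[(L-70)/1000,w/1000]
    q=proj('wrist',[[t[0],t[1],z]])[0]; print(L,w,q.round(1),((q-[200,80])*3).round())
E
```

```text
5.9333 [ 0.44084347 -0.33028783  0.13125625] [ 1.79955085e+02 -5.79595950e-03  9.23588336e+00] 0.7036725019360359 [-1.35300574 -0.11269819 -0.03024635] [-4.55580793e+01  1.67180624e+01 -7.23189987e+00  6.60099970e+01
 -2.11584556e-02  1.25206032e+02]
70 15 [298.4  51.6] [295. -85.]
70 -15 [335.1  51.7] [405. -85.]
32.5 15 [298.6  99.7] [296.  59.]
32.5 -15 [334.9  99.7] [405.  59.]
-10 15 [298.  154.9] [294. 225.]
-10 -15 [335.2 154.9] [406. 225.]
-70 15 [299.3 224.4] [298. 433.]
-70 -15 [334.2 224.5] [403. 433.]
```

View pics/w9.png

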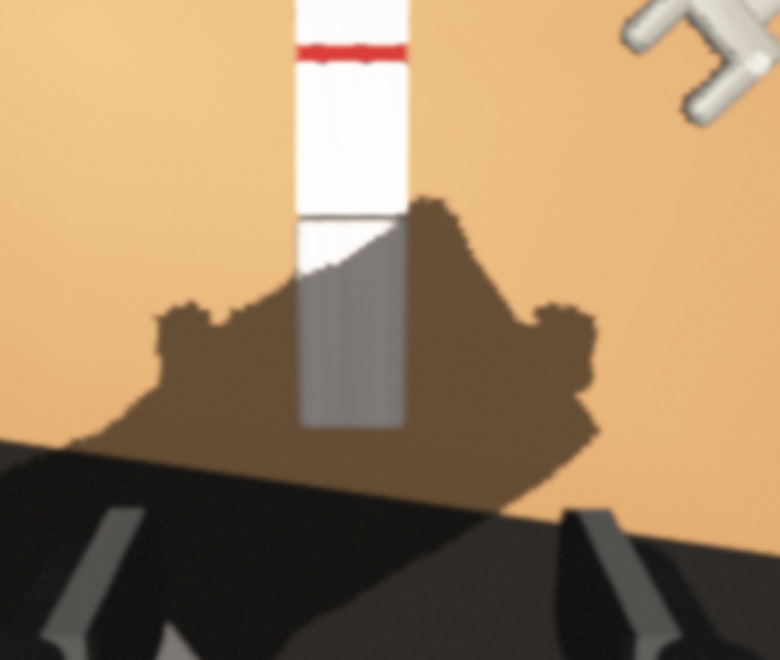

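The view matches the predicted outline within about 1 mm: line at rows 45-60, block end at row 427. I go down and grip.

Request:
move_arm --targets '[[[0, 0, 0], [0.2, -0.2, 3.5], 6], [[0, 0, 0], [0.2, -0.2, 7], 6], [[0, 0, 0], [0.2, -0.2, 10], 6], [[0, 0, 0], [0.2, -0.2, 12.4], 6], [[0, 0, 0], [0.2, -0.2, 12.5], 6]]'

```text
clock: 6.4
tcp_pos: [0.442, -0.3242, 0.0034]
eef_rot: [-179.8, 0.1, 9.5]
contact_force: [-1.0, 0.6, 1.0]
width: 0.705
```

```bash
python3 - <<'E'
from h import *
s=r.observe();print(s['clock'],s['tcp_pos'],s['eef_rot'],s['width'],s['contact_force'])
p,d=r.read_camera('wrist'); save('w10',p)
go([.443,-.328,.006],9.3)
E
```

```text
6.4 [ 0.44200112 -0.32418464  0.00337893] [-1.79768108e+02  1.05311128e-01  9.53378196e+00] 0.7054177335469033 [-1.04619223  0.57825861  1.00443954]
dist mm 3.0 ang 0.2 min rows 0.1
1 turn [-0.13  0.04  0.2 ] shift [-0.03  0.29 -0.05]
```

View pics/w10.png

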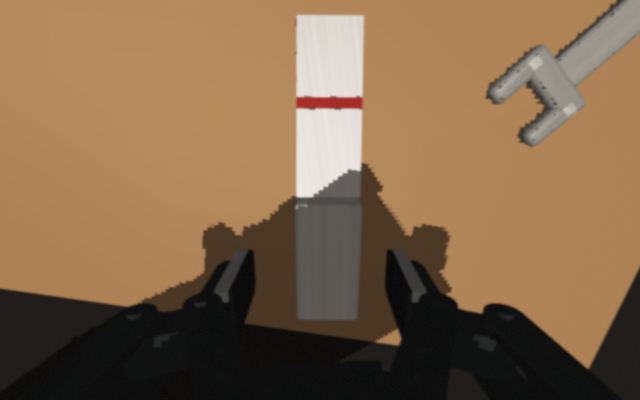

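I correct by +3 mm in y, then close.

Request:
move_arm --targets '[[[0, 0, 0], [0, 0.25, 0], 6], [[0, 0, 0], [0, 0.25, 0], 2], [[0, 0, 0], [0, 0.25, 0], 2], [[0, 0, 0], [0, 0.25, 0], 2], [[0, 0, 0], [0, 0.25, 0], 2]]'

```text
clock: 6.87
tcp_pos: [0.4441, -0.3283, 0.0073]
eef_rot: [180.0, -0.1, 9.5]
contact_force: [-0.8, 0.9, 8.1]
width: 0.238
```

Request:
move_arm --targets '[[[0, 0, 0], [0, 0, 0], 2], [[0, 0, 0], [0, 0, 0], 2], [[0, 0, 0], [0, 0, 0], 2]]'

```text
clock: 7.12
tcp_pos: [0.4442, -0.3284, 0.0077]
eef_rot: [180.0, -0.1, 9.5]
contact_force: [-0.3, 0.2, -0.6]
width: 0.232
```

```bash
python3 - <<'E'
from h import *
s=r.observe();print(s['clock'],s['tcp_pos'],s['eef_rot'],s['width'],s['contact_force'])
p,d=r.read_camera('wrist'); save('w11',p)
E
```

```text
7.1167 [ 0.44424304 -0.32840832  0.00772464] [ 1.79955897e+02 -1.03441820e-01  9.52477802e+00] 0.23204779366205427 [-0.27183267  0.2096473  -0.56555678]
```

View pics/w11.png

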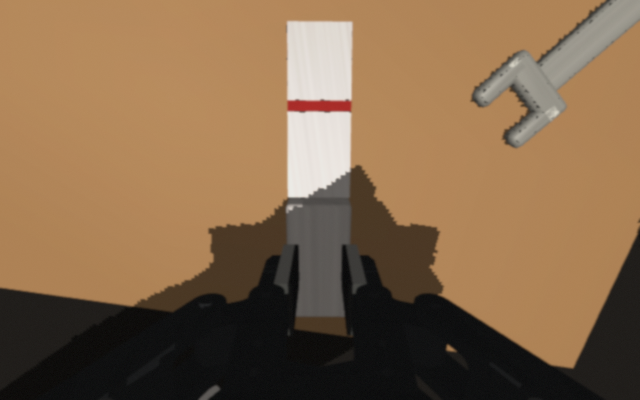

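The reported opening of 19.8 mm is less than the 30 mm block, which is suspicious. I check from the side and with depth before moving.

```bash
python3 - <<'E'
from h import *
p,d=r.read_camera('side'); save('s12',p,(270,220,370,320),6)
p,d=r.read_camera('wrist')
s=r.observe();Rt=Ro.from_euler('xyz',s['eef_rot'],degrees=True).as_matrix(); c=r.calibration('wrist');M=c['mount']
for uv in [(320,60),(320,160),(320,190),(320,210),(320,250),(320,300),(320,312),(320,330),(292,240),(292,215),(290,260),(295,280),(348,260),(285,255)]:
    z=d[uv[1],uv[0]]; P=np.array([(uv[0]-c['cx'])/c['fx']*z,(uv[1]-c['cy'])/c['fy']*z,z])
    X=Rt@(M[:3,:3]@P+M[:3,3])+s['tcp_pos']; print(uv,z.round(4),X.round(4),tool(X).round(2))
E
```

```text
(320, 60) 0.156 [ 0.5351 -0.3147  0.0072] [[9.2  0.17 0.03]]
(320, 160) 0.1591 [ 0.4904 -0.3221  0.0177] [[ 4.67  0.16 -1.03]]
(320, 190) 0.1608 [ 0.4765 -0.3245  0.0202] [[ 3.26  0.16 -1.29]]
(320, 210) 0.1505 [ 0.4707 -0.3254  0.0329] [[ 2.67  0.16 -2.55]]
(320, 250) 0.1564 [ 0.4511 -0.3287  0.0327] [[ 0.69  0.16 -2.54]]
(320, 300) 0.1654 [ 0.4239 -0.3333  0.0317] [[-2.07  0.16 -2.44]]
(320, 312) 0.1671 [ 0.4172 -0.3344  0.032 ] [[-2.75  0.16 -2.47]]
(320, 330) 0.2064 [ 0.3829 -0.3401  0.0015] [[-6.23  0.16  0.58]]
(292, 240) 0.156 [ 0.4535 -0.315   0.0317] [[ 1.15 -1.15 -2.44]]
(292, 215) 0.1515 [ 0.4661 -0.3133  0.0326] [[ 2.43 -1.11 -2.52]]
(290, 260) 0.1357 [ 0.4542 -0.3158  0.0528] [[ 1.21 -1.06 -4.54]]
(295, 280) 0.1366 [ 0.4463 -0.3191  0.0544] [[ 0.38 -0.86 -4.7 ]]
(348, 260) 0.1359 [ 0.458  -0.3391  0.0526] [[ 1.2   1.3  -4.52]]
(285, 255) 0.1412 [ 0.4532 -0.3133  0.0472] [[ 1.15 -1.32 -3.98]]
```

View pics/s12.png

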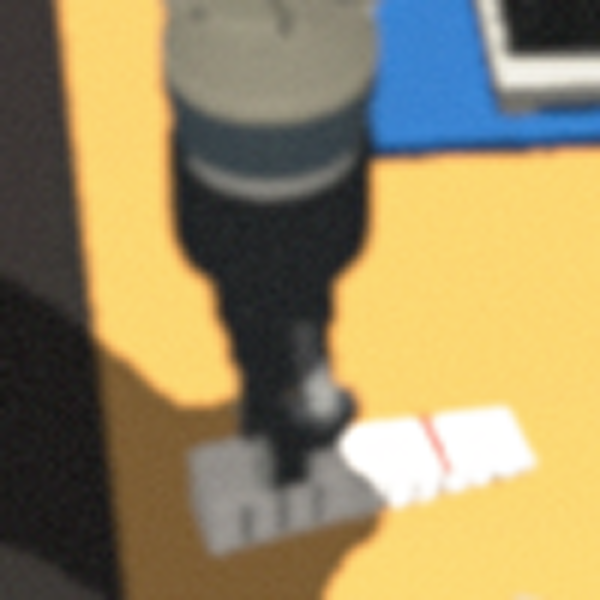

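```bash
python3 - <<'E'
from h import *
c=r.calibration('wrist');M=c['mount']
for z in (0,-.0187,-.0255,-.045):
  for x in (.011,-.011):
    X=np.array([x,-.010,z]); P=(X-M[:3,3])@M[:3,:3]; print(X,(c['fx']*P[0]/P[2]+c['cx']).round(0),(c['fy']*P[1]/P[2]+c['cy']).round(0),P[2].round(3))
p,d=r.read_camera('wrist'); save('w12',p,(250,180,390,350),4)
import sys; np.set_printoptions(linewidth=200)
print(d[235:340:6,276:304:3].round(3))
E
```

```text
[ 0.011 -0.01   0.   ] 298.0 222.0 0.179
[-0.011 -0.01   0.   ] 299.0 259.0 0.186
[ 0.011  -0.01   -0.0187] 296.0 236.0 0.162
[-0.011  -0.01   -0.0187] 297.0 277.0 0.168
[ 0.011  -0.01   -0.0255] 295.0 242.0 0.155
[-0.011  -0.01   -0.0255] 296.0 284.0 0.162
[ 0.011 -0.01  -0.045] 292.0 262.0 0.136
[-0.011 -0.01  -0.045] 293.0 308.0 0.143
[[0.189 0.189 0.187 0.189 0.155 0.154 0.154 0.154 0.155 0.154]
 [0.19  0.189 0.189 0.189 0.156 0.156 0.156 0.155 0.156 0.155]
 [0.19  0.19  0.192 0.148 0.148 0.149 0.148 0.148 0.156 0.156]
 [0.193 0.191 0.143 0.143 0.143 0.142 0.143 0.148 0.157 0.157]
 [0.145 0.147 0.137 0.137 0.137 0.137 0.138 0.149 0.159 0.157]
 [0.14  0.133 0.134 0.132 0.132 0.133 0.132 0.148 0.16  0.159]
 [0.138 0.127 0.128 0.128 0.128 0.127 0.131 0.148 0.16  0.16 ]
 [0.123 0.124 0.124 0.124 0.123 0.124 0.131 0.147 0.161 0.162]
 [0.12  0.12  0.119 0.121 0.119 0.119 0.131 0.148 0.161 0.162]
 [0.114 0.114 0.113 0.12  0.12  0.12  0.13  0.148 0.163 0.163]
 [0.11  0.111 0.111 0.119 0.121 0.121 0.131 0.147 0.164 0.164]
 [0.107 0.108 0.107 0.116 0.122 0.122 0.132 0.165 0.165 0.165]
 [0.103 0.105 0.106 0.113 0.122 0.122 0.131 0.165 0.166 0.165]
 [0.102 0.101 0.101 0.114 0.123 0.123 0.132 0.165 0.167 0.167]
 [0.092 0.092 0.091 0.113 0.123 0.123 0.13  0.204 0.204 0.   ]
 [0.088 0.088 0.089 0.113 0.123 0.125 0.13  0.206 0.206 0.205]
 [0.087 0.086 0.088 0.116 0.126 0.125 0.208 0.207 0.208 0.208]
 [0.084 0.084 0.087 0.114 0.208 0.208 0.21  0.209 0.21  0.21 ]]
```

View pics/w12.png

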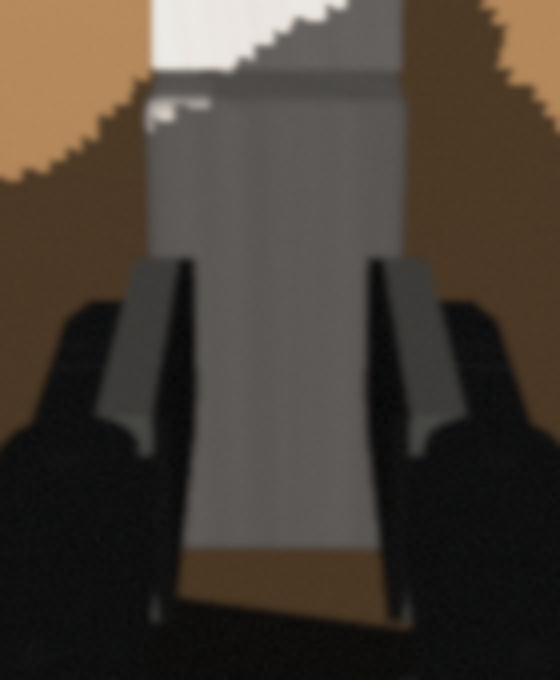

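The depth map puts the finger ends about 32 mm behind the nominal TCP (tool z ≈ -3.2 cm). The fingers closed above the 32 mm block, brushing its top. So the real fingertip sits well short of the TCP. I open and measure that offset.

Request:
move_arm --targets '[[[0, 0, 0], [0, 0, -0.2], 5], [[0, 0, 0], [0, 0, -0.2], 5], [[0, 0, 0], [0, 0, -0.2], 5], [[0, 0, 0], [0, 0, -0.2], 5]]'

```text
clock: 7.65
tcp_pos: [0.4441, -0.3282, 0.0093]
eef_rot: [180.0, -0.1, 9.5]
contact_force: [-0.5, 0.2, 0.1]
width: 0.584
```

```bash
python3 - <<'E'
from h import *
s=r.observe();print(s['clock'],s['tcp_pos'],s['eef_rot'],s['width'],s['contact_force'])
p,d=r.read_camera('wrist'); save('w13',p)
c=r.calibration('wrist');M=c['mount']
g=np.mgrid[0:400,0:640]; z=d; P=np.stack([(g[1]-c['cx'])/c['fx']*z,(g[0]-c['cy'])/c['fy']*z,z],-1)
T=P@M[:3,:3].T+M[:3,3]
for sgn in(-1,1):
  m=(d>.05)&(T[...,2]<-.028)&(sgn*T[...,1]>.005)&(sgn*T[...,1]<.05)&(np.abs(T[...,0])<.02)
  # exclude block top (tool z approx)
  m&=~((np.abs(T[...,1])<.018)&(T[...,2]>-.030))
  q=T[m]; print(sgn,len(q)); i=np.argsort(-q[:,2])[:400:40]; print(q[i].round(4))
E
```

```text
7.65 [ 0.44405968 -0.32824624  0.00927859] [ 1.79996298e+02 -7.21068478e-02  9.52190139e+00] 0.5843149763709536 [-0.53820097  0.18222274  0.12541165]
-1 15163
[[-0.0029 -0.0237 -0.0285]
 [ 0.0037 -0.0239 -0.0311]
 [ 0.0038 -0.0235 -0.0332]
 [-0.0027 -0.0237 -0.0343]
 [ 0.0015 -0.0237 -0.0354]
 [ 0.0074 -0.0237 -0.0364]
 [ 0.0117 -0.0289 -0.0373]
 [ 0.0116 -0.0284 -0.0381]
 [ 0.0078 -0.0237 -0.039 ]
 [ 0.0115 -0.0267 -0.0398]]
1 13135
[[ 0.0042  0.0266 -0.0281]
 [ 0.0106  0.0263 -0.0312]
 [-0.0073  0.0264 -0.0334]
 [ 0.0089  0.0263 -0.0345]
 [ 0.0118  0.0299 -0.0355]
 [ 0.0074  0.0374 -0.0364]
 [ 0.0116  0.0318 -0.0372]
 [ 0.0025  0.0265 -0.0382]
 [ 0.0078  0.0265 -0.039 ]
 [ 0.0073  0.0388 -0.0399]]
```

View pics/w13.png

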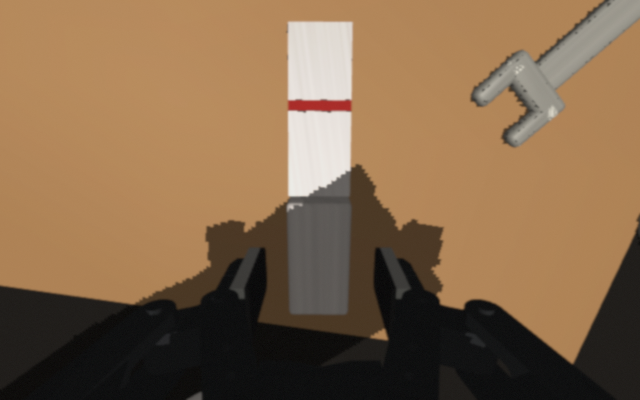

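```bash
python3 - <<'E'
from h import *
p,d=r.read_camera('wrist')
c=r.calibration('wrist');M=c['mount']
g=np.mgrid[0:400,0:640]; z=d; P=np.stack([(g[1]-c['cx'])/c['fx']*z,(g[0]-c['cy'])/c['fy']*z,z],-1)
T=P@M[:3,:3].T+M[:3,3]
for sgn in(-1,1):
  m=(d>.05)&(sgn*T[...,1]>.021)&(sgn*T[...,1]<.029)&(np.abs(T[...,0])<.013)
  print(sgn,np.histogram(T[m][:,2],np.arange(-.06,.02,.004)))
for v in range(236,300,4): print(v,[(u,*(T[v,u]*1000).round(0)) for u in (255,262,266,270)])
E
```

```text
-1 (array([188, 186, 170, 159, 136, 129, 113,  54,   1,   0,   0,   0,   0,
         0,   0,   0, 249, 344,   0]), array([-6.00000000e-02, -5.60000000e-02, -5.20000000e-02, -4.80000000e-02,
       -4.40000000e-02, -4.00000000e-02, -3.60000000e-02, -3.20000000e-02,
       -2.80000000e-02, -2.40000000e-02, -2.00000000e-02, -1.60000000e-02,
       -1.20000000e-02, -8.00000000e-03, -4.00000000e-03,  5.55111512e-17,
        4.00000000e-03,  8.00000000e-03,  1.20000000e-02,  1.60000000e-02]))
1 (array([152, 147, 138, 119, 112, 108,  85,  52,   3,   0,   0,   0,   0,
         0,   0,   0, 249, 344,   0]), array([-6.00000000e-02, -5.60000000e-02, -5.20000000e-02, -4.80000000e-02,
       -4.40000000e-02, -4.00000000e-02, -3.60000000e-02, -3.20000000e-02,
       -2.80000000e-02, -2.40000000e-02, -2.00000000e-02, -1.60000000e-02,
       -1.20000000e-02, -8.00000000e-03, -4.00000000e-03,  5.55111512e-17,
        4.00000000e-03,  8.00000000e-03,  1.20000000e-02,  1.60000000e-02]))
236 [(255, np.float64(-0.0), np.float64(-35.0), np.float64(8.0)), (262, np.float64(-1.0), np.float64(-32.0), np.float
[... 3235 characters left out ...]
.0)), (262, np.float64(-4.0), np.float64(-24.0), np.float64(-41.0)), (266, np.float64(-34.0), np.float64(-31.0), np.float64(7.0)), (270, np.float64(-34.0), np.float64(-28.0), np.float64(8.0))]
292 [(255, np.float64(3.0), np.float64(-24.0), np.float64(-55.0)), (262, np.float64(-5.0), np.float64(-23.0), np.float64(-42.0)), (266, np.float64(-37.0), np.float64(-31.0), np.float64(8.0)), (270, np.float64(-37.0), np.float64(-28.0), np.float64(8.0))]
296 [(255, np.float64(2.0), np.float64(-23.0), np.float64(-56.0)), (262, np.float64(-7.0), np.float64(-24.0), np.float64(-42.0)), (266, np.float64(-40.0), np.float64(-31.0), np.float64(8.0)), (270, np.float64(-39.0), np.float64(-29.0), np.float64(7.0))]
```

The finger bottoms are at tool z ≈ -30 mm, so I lower about 29 mm more and watch the force.

Request:
move_arm --targets '[[[0, 0, 0], [0, 0, 1], 5], [[0, 0, 0], [0, 0, 2], 5], [[0, 0, 0], [0, 0, 2.6], 5], [[0, 0, 0], [0, 0, 2.8], 5], [[0, 0, 0], [0, 0, 2.8], 5]]'

```text
clock: 8.17
tcp_pos: [0.4436, -0.3277, -0.0199]
eef_rot: [-179.9, -0.0, 9.5]
contact_force: [-0.7, 0.5, -0.0]
width: 0.59
```

Request:
move_arm --targets '[[[0, 0, 0], [0, 0, 0], 2], [[0, 0, 0], [0, 0, 0], 2], [[0, 0, 0], [0, 0, 0], 2], [[0, 0, 0], [0, 0, 0], 2], [[0, 0, 0], [0, 0, 0], 2]]'

```text
clock: 8.58
tcp_pos: [0.4436, -0.3277, -0.0198]
eef_rot: [-179.9, -0.0, 9.5]
contact_force: [0.2, 0.7, -0.8]
width: 0.34
```

```bash
python3 - <<'E'
from h import *
s=r.observe();print(s['clock'],s['tcp_pos'],s['eef_rot'],s['width'],s['contact_force'])
p,d=r.read_camera('wrist'); save('w14',p)
p,d=r.read_camera('side'); save('s14',p,(270,220,370,320),6)
E
```

```text
8.5833 [ 0.44356475 -0.32774799 -0.01979137] [-1.79916095e+02 -8.44585101e-03  9.51926061e+00] 0.34031158563098807 [ 0.22859351  0.70130255 -0.79189382]
```

View pics/w14.png

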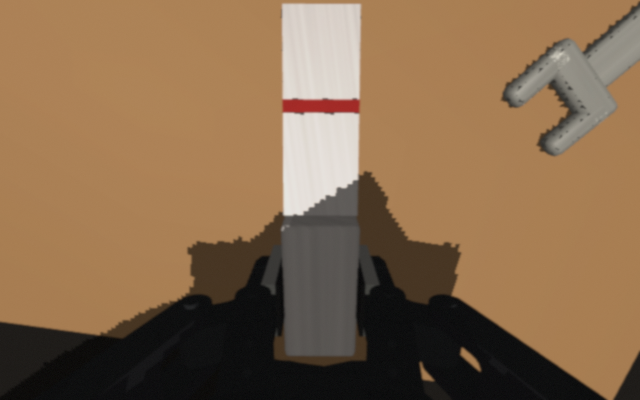

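View pics/s14.png

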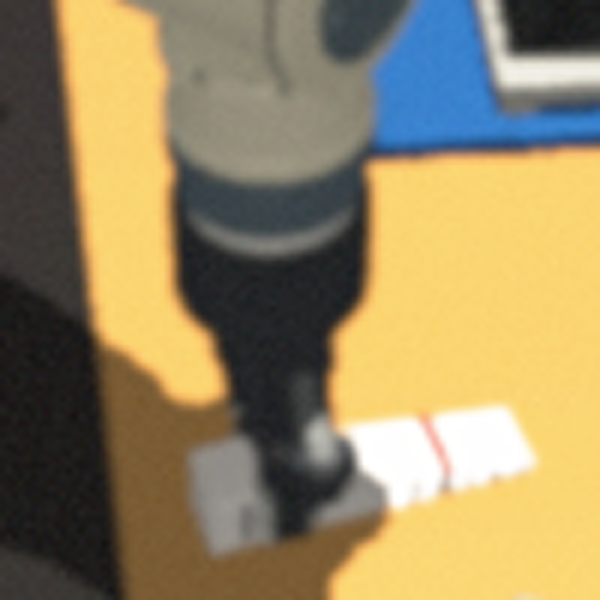

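Gripped at 29 mm, with the wedge between the fingers (edges 283-360, line at row 106). Now I get the tip offset in the tool frame and the carry target.

```bash
python3 - <<'E'
from h import *
s=r.observe()
for uv,z in [((283,4),.004),((361,4),.004),((283,106),.0115),((360,106),.0115),((283,223),.032),((358,223),.032),((286,356),.032),((354,356),.032)]:
    print(uv,tool(ray('wrist',[uv],z)).round(2))
tip=.107 
yaw=-4.78
for px in (-60,-25):
    t=pl(px,0); d=P2@[1,0]
    X=t-tip*d; print(px,X)
    go([X[0],X[1],.04],yaw,(.2,.4,.6,.8,1))
E
```

```text
(283, 4) [[10.95 -1.25 -2.38]]
(361, 4) [[10.95  1.74 -2.38]]
(283, 106) [[ 7.21 -1.3  -3.13]]
(360, 106) [[ 7.2   1.74 -3.13]]
(283, 223) [[ 3.06 -1.21 -5.18]]
(358, 223) [[ 3.06  1.58 -5.18]]
(286, 356) [[-2.99 -1.29 -5.18]]
(354, 356) [[-2.98  1.61 -5.18]]
-60 [ 0.42378082 -0.04908389]
dist mm 285.7 ang 14.3 min rows 6.9
0.2 turn [-0.02  0.    2.86] shift [ 0.53 -5.56 -1.19]
0.4 turn [-0.03  0.    5.72] shift [  1.06 -11.13  -2.37]
0.6 turn [-0.05  0.    8.58] shift [  1.59 -16.69  -3.56]
0.8 turn [-0.07  0.   11.44] shift [  2.13 -22.25  -4.75]
1 turn [-0.09  0.   14.3 ] shift [  2.66 -27.82  -5.94]
-25 [ 0.45865909 -0.05200044]
dist mm 282.5 ang 14.3 min rows 6.8
0.2 turn [-0.02  0.    2.86] shift [ 1.21 -5.39 -1.19]
0.4 turn [-0.03  0.    5.72] shift [  2.42 -10.78  -2.38]
0.6 turn [-0.05  0.    8.58] shift [  3.63 -16.17  -3.56]
0.8 turn [-0.07  0.   11.44] shift [  4.84 -21.56  -4.75]
1 turn [-0.09  0.   14.3 ] shift [  6.05 -26.95  -5.94]
```

Request:
move_arm --targets '[[[0, 0, 0], [0, 0, -2], 2], [[0, 0, 0], [0, 0, -5], 2], [[0, 0, 2], [0.6, -3, -6], 2], [[0, 0, 4], [1.2, -6, -6], 2], [[0, 0, 6], [2, -9, -6], 2]]'

```text
clock: 9.1
tcp_pos: [0.4484, -0.2353, 0.0411]
eef_rot: [-180.0, -0.1, 3.3]
contact_force: [0.4, 0.4, -1.9]
width: 0.342
```

```bash
cat >> h.py <<'E'
TIP=.1095
def tgt(px,z,py=0.):
    X=pl(px,py)-TIP*(P2@[1,0]); return [X[0],X[1],z]
E
python3 - <<'E'
from h import *
s=r.observe();print(s['clock'],s['tcp_pos'],s['eef_rot'],s['width'],s['contact_force'])
go(tgt(-35,.03),-4.78,(.2,.4,.6,.8,1))
E
```

```text
9.1 [ 0.44835121 -0.23529826  0.04107527] [-1.79965284e+02 -5.97296250e-02  3.33764560e+00] 0.34172602267279867 [ 0.42198566  0.36239154 -1.92914223]
dist mm 184.7 ang 8.1 min rows 4.4
0.2 turn [-0.01 -0.01  1.62] shift [ 0.17 -3.68  0.22]
0.4 turn [-0.02 -0.02  3.25] shift [ 0.34 -7.37  0.45]
0.6 turn [-0.02 -0.03  4.87] shift [  0.51 -11.05   0.67]
0.8 turn [-0.03 -0.05  6.49] shift [  0.69 -14.73   0.9 ]
1 turn [-0.04 -0.06  8.12] shift [  0.86 -18.41   1.12]
```

Request:
move_arm --targets '[[[0, 0, 2], [0.2, -4, 0], 2], [[0, 0, 4], [0.4, -8, 0], 2], [[0, 0, 6], [0.6, -12, 0.4], 2], [[0, 0, 7.5], [0.8, -15.5, 0.8], 2], [[0, 0, 8.1], [0.9, -18, 1.1], 2]]'

```text
clock: 9.52
tcp_pos: [0.446, -0.0524, 0.0301]
eef_rot: [-179.9, -0.0, -4.8]
contact_force: [1.1, -0.4, -2.3]
width: 0.34
```

```bash
python3 - <<'E'
from h import *
s=r.observe();print(s['clock'],s['tcp_pos'],s['eef_rot'],s['width'],s['contact_force'],s['joints'])
go(tgt(-35,.0),-4.78)
p,d=r.read_camera('wrist'); save('w15',p)
print(proj('wrist',[[*pl(0,60),.032],[*pl(0,0),.032],[*pl(0,-60),.032],[*pl(-160,105),.012]]))
E
```

```text
9.5167 [ 0.44603087 -0.05236624  0.03008813] [-1.79927502e+02 -4.09511552e-02 -4.78643401e+00] 0.33998614301784463 [ 1.07580576 -0.39691332 -2.28666776] [-1.74822351e+01  1.25271959e+01 -2.98506214e+01  4.75981661e+01
  7.97257562e-02  1.67304190e+02]
dist mm 30.1 ang 0.1 min rows 0.7
1 turn [-0.07 -0.04 -0.01] shift [ 0.   -0.14  3.01]
[[175.00596975 -80.22989631]
 [320.28818297 -80.34847947]
 [465.94719568 -80.46737019]
 [148.36366134 250.93847338]]
```

View pics/w15.png

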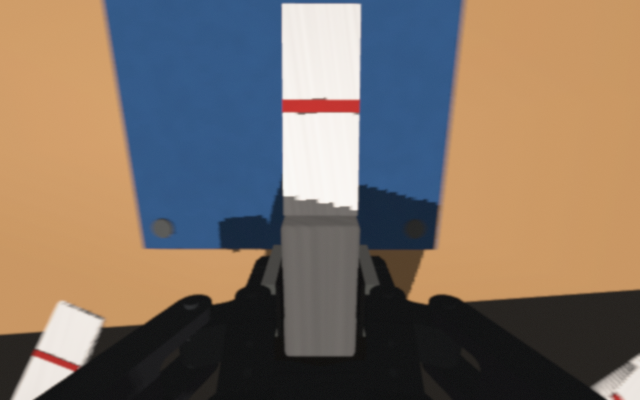

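The plate edge is square in the view (row 247). The wedge axis at column 321 is about 3 mm right of the plate's middle line (about 315). I correct 3 mm left and lower.

Request:
move_arm --targets '[[[0, 0, 0], [0, -0.1, 1], 2], [[0, 0, 0], [0, -0.2, 2], 2], [[0, 0, 0], [0, -0.3, 3], 2], [[0, 0, 0], [0, -0.3, 3.5], 2], [[0, 0, 0], [0, -0.3, 3.6], 2]]'

```text
clock: 9.98
tcp_pos: [0.4447, -0.0462, -0.0072]
eef_rot: [-179.8, 0.1, -4.7]
contact_force: [0.2, 0.1, -0.9]
width: 0.338
```

```bash
python3 - <<'E'
from h import *
s=r.observe();print(s['clock'],s['tcp_pos'],s['eef_rot'],s['width'],s['contact_force'],s['joints'])
p,d=r.read_camera('side'); save('s16',p,(290,180,410,270),6)
p,d=r.read_camera('wrist'); save('w16',p)
E
```

```text
9.9833 [ 0.44471457 -0.04622625 -0.00718009] [-1.79798735e+02  1.33360738e-01 -4.69643786e+00] 0.33784046503271714 [ 0.22388327  0.10472221 -0.9491541 ] [-16.83364183  15.17020148 -33.07324237  41.92925253   0.1687266
 167.86277598]
```

View pics/s16.png

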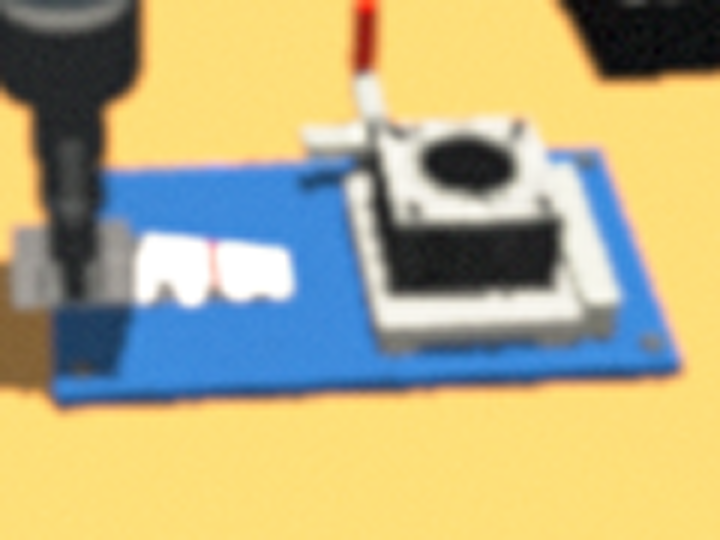

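View pics/w16.png

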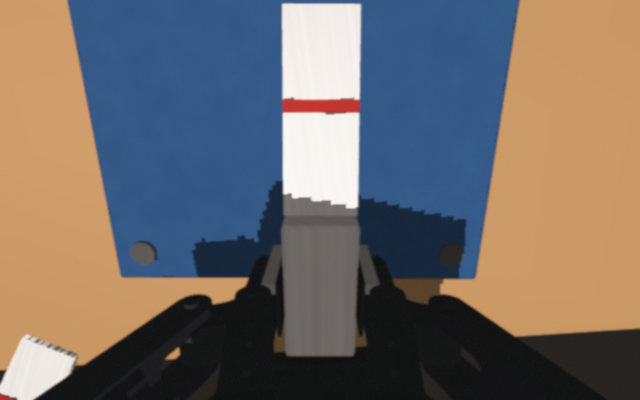

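The wedge is just above the plate and the clamp toe points to -x, out of the way. The offset is now about 3 mm left (plate middle ≈ column 328 against wedge 321), from move overshoot. I settle, correct, and touch the plate.

Request:
move_arm --targets '[[[0, 0, 0], [0, 0.15, 0], 2], [[0, 0, 0], [0, 0.3, 0.05], 2], [[0, 0, 0], [0, 0.3, 0.1], 2], [[0, 0, 0], [0, 0.3, 0.1], 2], [[0, 0, 0], [0, 0.3, 0.1], 2]]'

```text
clock: 10.5
tcp_pos: [0.445, -0.0496, -0.0073]
eef_rot: [-179.8, 0.1, -4.7]
contact_force: [0.5, 0.4, -1.9]
width: 0.341
```

```bash
cat > look.py <<'E'
from h import *
import sys
s=r.observe();print(s['clock'],s['tcp_pos'].round(4),s['eef_rot'].round(2),s['width'].round(3),s['contact_force'].round(1))
print('plate tip est',toplate(s['tcp_pos']+Ro.from_euler('xyz',s['eef_rot'],degrees=True).as_matrix()@[TIP,0,0]).round(1))
p,d=r.read_camera('wrist'); save(sys.argv[1],p)
E
python3 look.py w17
```

```text
Traceback (most recent call last):
  File "look.py", line 3, in <module>
    s=r.observe();print(s['clock'],s['tcp_pos'].round(4),s['eef_rot'].round(2),s['width'].round(3),s['contact_force'].round(1))
                                                                               ^^^^^^^^^^^^^^^^
AttributeError: 'float' object has no attribute 'round'
```

Request:
move_arm --targets '[[[0, 0, 0], [0, 0, 0.05], 2], [[0, 0, 0], [0, 0, 0.1], 2], [[0, 0, 0], [0, 0, 0.1], 2]]'

```text
clock: 10.75
tcp_pos: [0.4452, -0.0497, -0.0078]
eef_rot: [-179.8, 0.0, -4.7]
contact_force: [-3.0, 0.4, 5.6]
width: 0.337
```

```bash
sed -i "s/s\['width'\].round(3)/round(s['width'],3)/" look.py; python3 look.py w17
```

```text
10.75 [ 0.4452 -0.0497 -0.0078] [-1.7983e+02  3.0000e-02 -4.7200e+00] 0.337 [-3.   0.4  5.6]
plate tip est [-36.2   1.3]
```

View pics/w17.png

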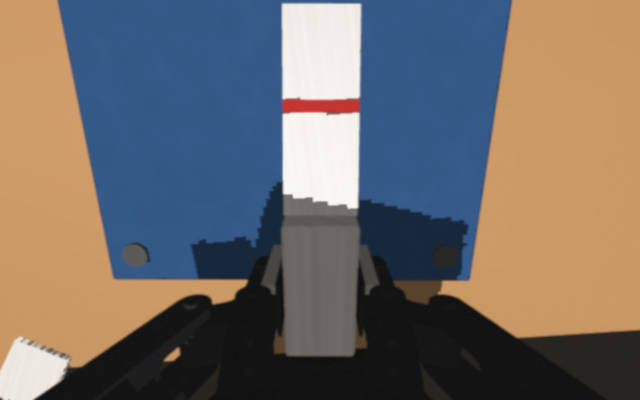

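Contact with the plate (z -0.0078 as predicted, about 8 N), and the wedge is centred: wedge 321.5 against plate middle 321.6. I slide forward.

Request:
move_arm --targets '[[[0, 0, 0], [0.8, 0, 0], 2], [[0, 0, 0], [1.8, 0, 0], 2], [[0, 0, 0], [2.8, 0, 0], 2], [[0, 0, 0], [3.6, 0, 0], 2], [[0, 0, 0], [4, 0, 0], 2]]'

```text
clock: 11.22
tcp_pos: [0.4861, -0.0532, -0.0078]
eef_rot: [-179.8, 0.0, -4.7]
contact_force: [-9.0, 0.7, 13.0]
width: 0.336
```

```bash
python3 look.py w18
```

```text
11.2167 [ 0.4861 -0.0532 -0.0078] [-1.7985e+02  4.0000e-02 -4.7200e+00] 0.336 [-9.   0.7 13. ]
plate tip est [5.  1.2]
```

View pics/w18.png

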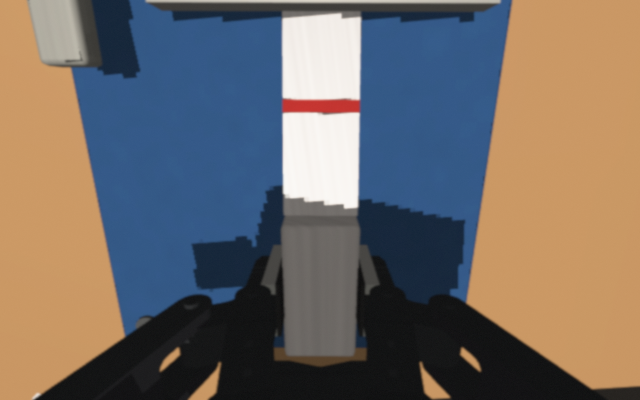

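The flange edge spans columns 147-498 (centre ≈ 322) at rows 2-11, and the wedge sits at 321 with its tip just under it. I push on, easing the downward press slightly.

Request:
move_arm --targets '[[[0, 0, 0], [0.3, 0, -0.02], 2], [[0, 0, 0], [0.7, 0, -0.03], 2], [[0, 0, 0], [1.1, 0, -0.03], 2], [[0, 0, 0], [1.4, 0, -0.03], 2], [[0, 0, 0], [1.5, 0, -0.03], 2]]'

```text
clock: 11.68
tcp_pos: [0.502, -0.0545, -0.0077]
eef_rot: [-179.8, 0.0, -4.7]
contact_force: [0.4, 0.5, -1.9]
width: 0.34
```

```bash
python3 look.py w19
```

```text
11.6833 [ 0.502  -0.0545 -0.0077] [-1.7984e+02  1.0000e-02 -4.7200e+00] 0.34 [ 0.4  0.5 -1.9]
plate tip est [20.9  1.2]
```

View pics/w19.png

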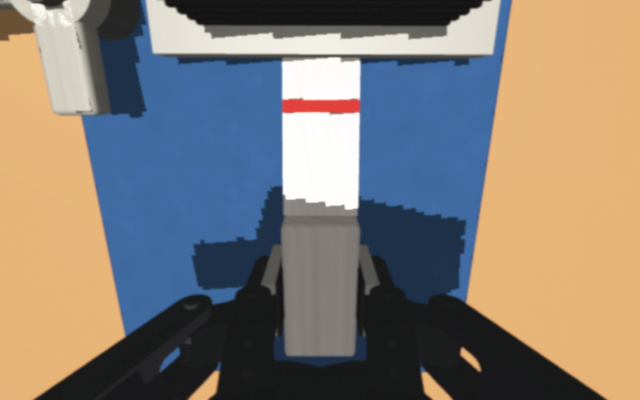

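Line row 106, edge row 56: about 18 mm apart, so the wedge is about to touch the barrel. I push 11 mm more and then measure.

Request:
move_arm --targets '[[[0, 0, 0], [0.2, 0, 0.02], 2], [[0, 0, 0], [0.5, 0, 0.03], 2], [[0, 0, 0], [0.8, 0, 0.03], 2], [[0, 0, 0], [1, 0, 0.03], 2], [[0, 0, 0], [1.1, 0, 0.03], 2]]'

```text
clock: 12.15
tcp_pos: [0.5097, -0.0549, -0.0078]
eef_rot: [-179.9, 0.3, -4.7]
contact_force: [-16.6, 1.3, 14.4]
width: 0.343
```

```bash
python3 look.py w20
```

```text
12.15 [ 0.5097 -0.0549 -0.0078] [-179.85    0.32   -4.73] 0.343 [-16.6   1.3  14.4]
plate tip est [28.6  1.4]
```

View pics/w20.png

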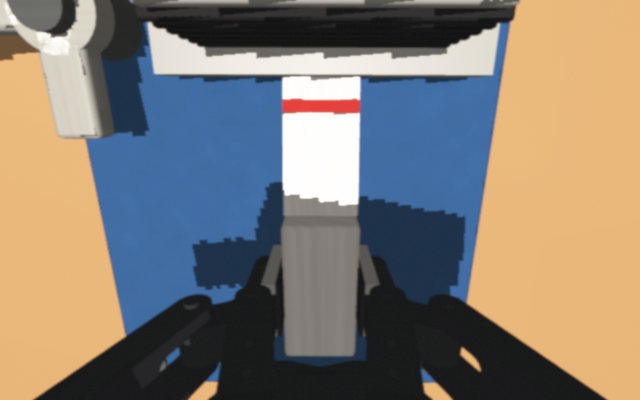

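Pushing well at about 16 N. Edge row 76 against line row 106, so about 8 mm remain. I ease the downward pressure and continue.

Request:
move_arm --targets '[[[0, 0, 0], [0.4, 0, 0], 2], [[0, 0, 0], [0.6, 0, -0.02], 2], [[0, 0, 0], [0.8, 0, -0.02], 2], [[0, 0, 0], [0.9, 0, -0.02], 2], [[0, 0, 0], [0.9, 0, -0.02], 2]]'

```text
clock: 12.62
tcp_pos: [0.5167, -0.0553, -0.0078]
eef_rot: [-179.8, 0.5, -4.7]
contact_force: [-9.8, 1.0, 5.8]
width: 0.339
```

```bash
python3 look.py w21
```

```text
12.6167 [ 0.5167 -0.0553 -0.0078] [-179.84    0.51   -4.73] 0.339 [-9.8  1.   5.8]
plate tip est [35.6  1.7]
```

View pics/w21.png

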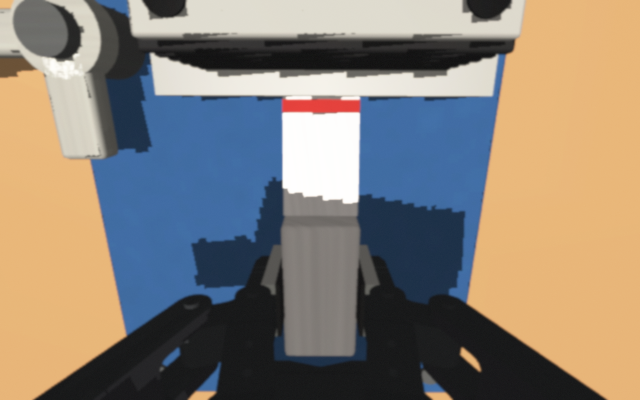

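Edge row 97 and the line centre at 106 are about 3.3 mm apart, so the lift should be about 2.8 mm. I verify with depth and the side view, holding the last target.

```bash
python3 - <<'E'
from h import *
def obs():
    s=r.observe();print(s['clock'],s['tcp_pos'].round(4),s['eef_rot'].round(2),s['contact_force'].round(1),np.abs(s['qd']).max().round(2)); return s
obs()
c=r.calibration('wrist');M=c['mount']
ds=[]
for i in range(6):
    s=obs(); p,d=r.read_camera('wrist'); ds.append(d)
d=np.median(ds,0); save('w22',p,(130,0,530,140),2)
Rt=Ro.from_euler('xyz',s['eef_rot'],degrees=True).as_matrix()
g=np.mgrid[0:400,0:640]; P=np.stack([(g[1]-c['cx'])/c['fx']*d,(g[0]-c['cy'])/c['fy']*d,d],-1)
W=(P@M[:3,:3].T+M[:3,3])@Rt.T+s['tcp_pos']
for n,(v0,v1,u0,u1) in dict(flL=(80,92,162,185),flLc=(80,92,230,270),flRc=(80,92,380,420),flR=(80,92,460,485),topL=(20,34,200,230),topR=(20,34,420,440),plL=(150,180,130,180),plR=(150,180,420,460),block=(240,300,300,340)).items():
    w=W[v0:v1,u0:u1].reshape(-1,3); print(n,np.median(w,0).round(4),toplate(np.median(w,0)).round(1))
p,d=r.read_camera('side'); save('s22',p,(310,180,410,260),7)
p,d=r.read_camera('top'); save('t22',p,(290,90,450,220),5)
obs()
E
```

```text
12.6667 [ 0.5167 -0.0553 -0.0078] [-179.84    0.5    -4.73] [-9.6  0.5  6.3] 0.27
12.6667 [ 0.5167 -0.0553 -0.0078] [-179.84    0.5    -4.73] [-9.6  0.5  6.3] 0.27
12.7167 [ 0.5168 -0.0553 -0.0078] [-179.84    0.5    -4.73] [-9.6  1.3  4.9] 0.09
12.7667 [ 0.5167 -0.0553 -0.0078] [-179.84    0.5    -4.73] [-9.3  0.8  5.1] 0.11
12.8167 [ 0.5167 -0.0553 -0.0078] [-179.84    0.5    -4.73] [-9.1  0.5  4.7] 0.07
12.8667 [ 0.5167 -0.0553 -0.0078] [-179.84    0.5    -4.73] [-8.6  1.2  4.5] 0.1
12.9167 [ 0.5168 -0.0553 -0.0077] [-179.84    0.49   -4.73] [-9.3  0.8  4.7] 0.12
flL [ 0.6007 -0.0117  0.035 ] [ 6.2 52. ]
flLc [ 0.5985 -0.0386  0.035 ] [ 6.2 25. ]
flRc [ 0.5941 -0.0915  0.035 ] [  6.2 -28. ]
flR [ 0.5919 -0.117   0.0349] [  6.2 -53.6]
topL [ 0.6083 -0.0432  0.0847] [16.4 21.3]
topR [ 0.6046 -0.0864  0.0847] [ 16.3 -22.2]
plL [0.5697 0.0133 0.0125] [-26.8  74.3]
plR [ 0.5592 -0.1139  0.0125] [-26.7 -53.3]
block [ 0.529  -0.0577  0.0446] [-61.4   0.2]
13.0667 [ 0.5167 -0.0553 -0.0078] [-179.84    0.5    -4.73] [-9.7  1.6  4.7] 0.11
```

View pics/s22.png

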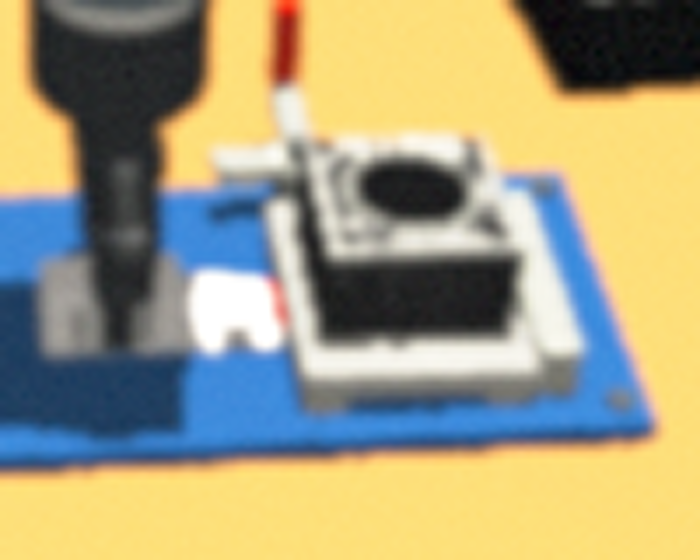

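View pics/w22.png

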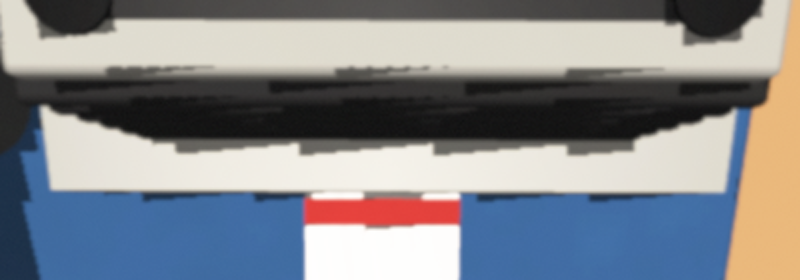

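View pics/t22.png

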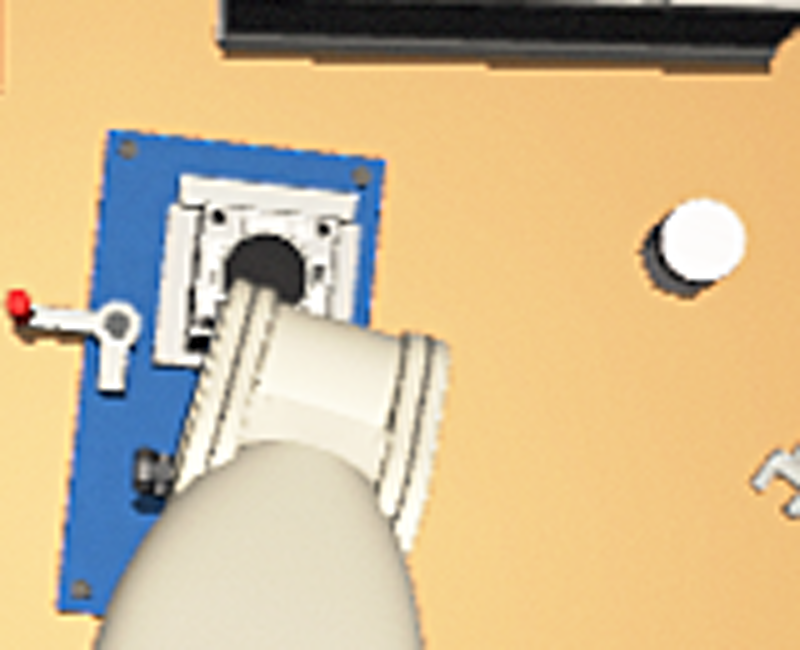

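Flange top front at z 0.035 on both sides (rest 0.032), level, still, with a steady push of about 9 N and the clamp fully open. I hand in.

```bash
python3 - <<'E'
from h import *
print(r.hand_in()); s=r.observe(); print(s['clock'],s['tcp_pos'],s['contact_force'])
E
```

```text
the job is handed in; nothing more can be done
None
the job is handed in; nothing more can be done
```

I swung the clamp fully open, then slid the right-most wedge, flat on the plate, in under the middle of the barrel's near edge. I handed in at about 13.1 s while still gripping and pushing it; the interface reports no verdict.

**Last checks**
- **Lift:** the wrist depth puts the flange's top front at 35.0 mm on the clamp side and 34.9 mm on the other, against 32 mm at rest. The plate itself read 0.5 mm high in the same picture, so the lift is about 2.5–3 mm on both sides.
- **Wedge:** the red line lies about 3 mm outside the barrel's edge. The tip is about 35 mm past where that edge started, within about 2 mm of the middle and square to the plate.
- **Hold:** the arm stayed still over the last 0.4 s with a steady push of about 9 N, and the grip opening read 29 mm. Nothing but the wedge was near the barrel.
- **Clamp and bystanders:** the last top view shows the lever pointing to plate +y. I touched none of the other things. I compared only the piston and wrench in that last view, and they had not moved.
- **Barrel's back edge:** I did not measure it directly; in the last side and top views it looked seated against its stop.

**Disagreements**
- **Fingertips:** they were about 30 mm short of the stated TCP. My first grasp closed above the wedge's block and brushed its top (about 8 N); I measured the offset and regripped lower.
- **Push force:** it peaked at about 17 N because I was also pressing the wedge down, above the stated 3–10 N. I eased it off.

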